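Swap the empty bottle for the full one in the supply bin

TASK

First stand the empty squeeze bottle from the cork mat upright on the floor of the empties crate, next to the jar that is already there. Then lift the full squeeze bottle, the one with the pointed nozzle, out of the supply bin under the shelf and stand it upright on the cork mat with its whole foot on the cork. Keep both bottles from tipping over, and do not knock over or push away anything else.

Things in the scene. Friction and masses are not known exactly. Their poses are not given: they have to be found in the camera images.
- rack: Fixed plywood supply bin, shelf over its rear half. Origin at table height under the middle of its row of things; x points away from the open front, y along the bin. Inside x -72 to +62, y -134 to +134 mm; floor 6 mm up; front wall 35 mm high, back 40, sides 55; walls 8 mm thick.
- shelf_edge (a point): Middle of the lower front edge of the shelf over the bin, rack axes; 14 mm nearer the robot than the rack's origin, 250 mm up, so it hangs over the things and the tool must slant in from the front. Board 92 mm deep (x), 300 mm long (y), 14 mm thick; stock on it up to 298 mm above the table; two 18 mm posts near its rear corners.
- crate: Fixed open wooden crate for empties, outside 144 (x) by 214 (y) by 65 mm high, walls and floor 6 mm thick. Origin at the centre of its underside.
- mat: Fixed round cork mat, 110 mm in diameter, 4 mm thick; origin at the centre of its underside.
- new_bottle: The full bottle, in the bin: white squeeze bottle with a short black pointed nozzle: straight round body 48 mm in diameter up to 100 mm, shoulder to 112 mm, nozzle tip at 132 mm. Origin at the centre of its underside, z up its axis. 100 to 300 g.
- used_bottle: The empty bottle, on the cork mat, same shape: white squeeze bottle with a short black pointed nozzle: straight round body 48 mm in diameter up to 100 mm, shoulder to 112 mm, nozzle tip at 132 mm. Origin at the centre of its underside, z up its axis. About 60 g.
- spray_can: Bystander in the bin: aluminium spray can with white domed cap, 48 mm in diameter, 150 mm high; origin under its centre.
- wide_jar: Bystander in the bin: wide jar with a black lid, 54 mm in diameter, 95 mm high; origin under its centre.
- old_jar: Bystander standing in the crate: jar with a white lid, 54 mm in diameter, 85 mm high; origin under its centre.
- tin: Bystander on the robot's side of the mat: plain steel tin, 60 mm in diameter, 95 mm high; origin under its centre.
- paint_jar_a: Bystander near the mat: small glass paint jar with black lid, 34 mm in diameter, 50 mm high; origin under its centre.
- paint_jar_b: Bystander near the mat: another such small paint jar; origin under its centre.
- brush_pot: Fixed white pot of brushes beyond the mat: pot 68 mm in diameter, 110 mm high, brushes up to 215 mm, all within 35 mm of its axis; origin under its centre.
Mind the look-alikes: they are no part of the job. Leave any purple or yellow look-alike of the new_bottle alone.

How it is judged:
By the outcome, as a careful person would: the job done as asked, in the order asked, and still so for the second after the job is handed in, with the robot touching nothing.
It also fails if it takes over 72 s, if anything falls off the work surface, if the arm or the gripper's body presses on something with over 40 N, if the wrist force passes 120 N, or if a joint passes its speed limit or range.

ROBOT

A 7-joint arm with a two-finger parallel gripper is mounted at the origin on the work surface. World frame = base frame: x ahead of the robot, y to its left, z up, the work surface at z = 0. Lengths are in m, angles in rad, forces in N, time in s.
With the tool pointing down it reaches from about 0.425 to 0.925 m from the base axis. Payload 6.8 kg.
Tool frame: the origin (TCP) lies at the very end of the fingers, on their centre line; the grasp point (between the pads) lies bot.grip_depth behind it (bot.grip_depth is the distance from the TCP to the grasp point, in m); z points along the fingers, y is the line along which they close (so a half turn about z gives the same grasp; the last joint's range is limited). The gripper opens to 85 mm and grips with 20 to 120 N. Pads are 22 mm wide; open, the fingers measure 114 mm over their backs; the gripper's body (76 mm by 85 mm) begins 54 mm behind the grasp point. The pads swing forward as they close: fully open they stand 13 mm farther back than shut.
Start: joints at [-1.38, 0.477, 0.022, 1.555, -0.011, 1.109, -0.083], TCP at [0.199, 0.645, 0.231] pointing down, gripper open.
Joint ranges: [-2.96, 2.96], [-0.34, 2.1], [-1.41, 1.46], [0.24, 2.44], [-1.37, 4.51], [0.17, 1.92], [-2.96, 2.96]. Speed limits (rad/s): [2.39, 2.39, 3.14, 3.14, 3.14, 3.14, 3.14].

INTERFACE

Orientations are given as a unit quaternion [w, x, y, z].
In Python, from station import bot gives the robot as it stands.
- The arm moves only by the tool send_rows, never from a script. Its arguments are lists of equal length, an entry for each row: "slide": the shift along the tool's x, y, z in mm, a list of three; "roll": the turn about the tool's z in degrees; "claw": the opening, from 0 (shut) to 1 (fully open). A call has exactly 8 rows; each row is the pose to reach, as a shift and turn from the pose commanded when the call began, along the tool's axes at that moment; what a row does not reach only later rows make up. A row lasts 1/12 s, in which the tool goes at most 41.7 mm and 7.16 degrees, less where a joint would pass 70% of its speed; a pose out of reach is approached as far as the arm can. A call with a gripper value outside its range is refused whole. The fingers move at their own pace and stop on an object; "force" is the grip in N (left out, the last holds). Time passes only in rows, so rows that repeat a pose let the fingers close, or fill a call up. It gives the time, the measured TCP pose, the force, the opening and the grip force at its end, in the units of the state.
- bot.get_obs(): the state, without advancing time (a new reading comes with each control period).
- bot.read_camera(name): name is "scene" or "top" or "wrist"; returns the picture (384x512x3 uint8, red, green, blue); there is no depth.
- bot.camera_model(name): a dict with "camera_matrix" (3x3 intrinsics, pixels), "D" ([k1, k2, p1, p2, k3] as OpenCV has them; the pictures are not rectified), "camera_from_world" (4x4, takes a point from world to camera coordinates). Camera axes: x right, y down, z forward; pixel columns grow to the right and rows downward; lengths in m; the calibration is good to about 2 mm. A picture is of the moment at which its call begins: read the wrist's pose just before it. camera_model takes no time and is no camera call; for the wrist camera it gives the pose at the moment of the call.
- bot.hand_in(): hands the job in; it is judged then, once.
The state is a dict: "t": time; "q": joint angles; "joint_vel": joint speeds; "joint_torque": joint torques, N m; "eef_pos": TCP position; "tool_rot": TCP orientation; "contact_force": force on the tool from outside, world axes, zero at the start; "torque": the same for the moment, N m; "gripper_width": opening from 0.0 (shut) to 1.0 (fully open); "grasp_force": force on a finger pad.
Only numpy, scipy, OpenCV 4.12 (cv2) and the standard library are available. Lean on these libraries where they do the work, as an engineer would, in place of code of your own. Each camera call takes 0.05 s, during which the arm holds its last target. There are 200 camera calls.

## Working session

There is one attempt and no reset: what is moved stays moved. The work goes in short steps, Python scripts to look and compute and a tool call to move; the robot and the scene stay as the last step left them, time stands still between calls to the robot, and variables do not carry over. Pictures are saved under pics/ and viewed, at most 10 in all, crops included, and the job is handed in when it is done.

Besides the shell and the picture viewer there is one more tool, called after "Call:" as name([rows], argument=value, ...), one row to a line, values as JSON. send_rows: Moves the arm, as the interface text tells. Its arguments: {"type":"object","properties":{"slide":{"type":"array","items":{"type":"array","items":{"type":"number"}}},"roll":{"type":"array","items":{"type":"number"}},"claw":{"type":"array","items":{"type":"number"}},"force":{"type":"number"}},"required":["slide","roll","claw"]}

```bash
ls; mkdir -p pics; python3 - <<'E'
from station import bot
import cv2,numpy as np
print(bot.grip_depth); o=bot.get_obs(); print({k:np.round(v,3) for k,v in o.items()})
for n in ("scene","top"):
    im=bot.read_camera(n); cv2.imwrite(f"pics/{n}0.png",im[:,:,::-1]); m=bot.camera_model(n)
    print(n,np.round(m["camera_matrix"],1).tolist(),np.round(m["D"],3),np.round(m["camera_from_world"],3).tolist())
a=cv2.imread("pics/scene0.png");b=cv2.imread("pics/top0.png")
cv2.imwrite("pics/s0.png",cv2.resize(a,(800,600)));cv2.imwrite("pics/t0.png",cv2.resize(b,(800,600)))
E
```

```text
pics
0.0187
{'t': np.float64(0.0), 'q': array([-1.38 ,  0.478,  0.022,  1.556, -0.012,  1.109, -0.083]), 'joint_vel': array([ 0.001, -0.001, -0.001,  0.   , -0.001,  0.001, -0.   ]), 'joint_torque': array([-1.0000e-03, -5.9645e+01,  1.6070e+00, -2.8121e+01,  1.2000e-02,
        9.0000e-03,  0.0000e+00]), 'eef_pos': array([0.199, 0.645, 0.23 ]), 'tool_rot': array([-0.   ,  0.149,  0.989, -0.001]), 'contact_force': array([ 0.1  ,  0.025, -0.413]), 'torque': array([0.073, 0.024, 0.017]), 'grasp_force': np.float64(0.0), 'gripper_width': np.float64(0.998)}
scene [[482.8, 0.0, 259.2], [0.0, 482.8, 195.3], [0.0, 0.0, 1.0]] [-0.035  0.     0.     0.     0.   ] [[0.793, 0.609, 0.001, -0.397], [0.441, -0.572, -0.692, -0.128], [-0.421, 0.549, -0.722, 1.661], [0.0, 0.0, 0.0, 1.0]]
top [[387.6, 0.0, 259.2], [0.0, 387.6, 193.3], [0.0, 0.0, 1.0]] [-0.117  0.     0.     0.     0.   ] [[-0.027, -1.0, -0.002, -0.008], [-0.987, 0.027, -0.156, 0.52], [0.156, -0.002, -0.988, 1.134], [0.0, 0.0, 0.0, 1.0]]
```

View pics/s0.png

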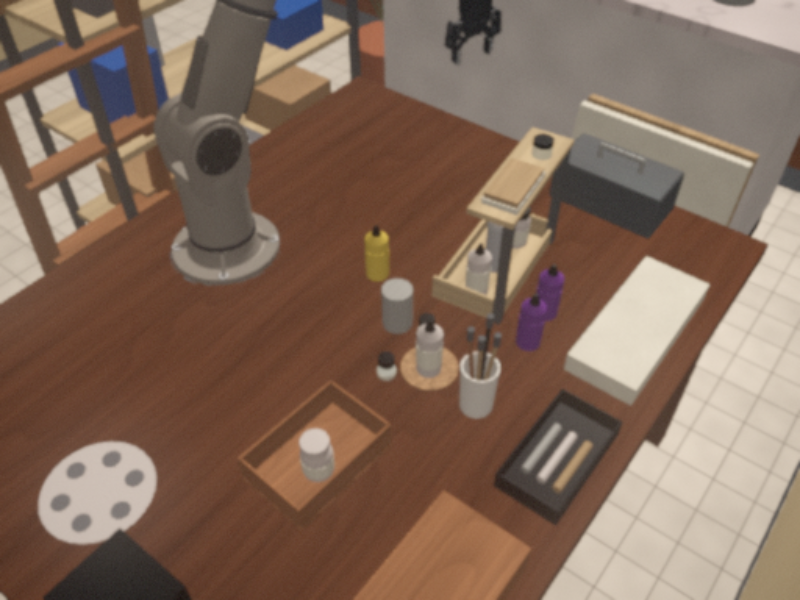

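View pics/t0.png

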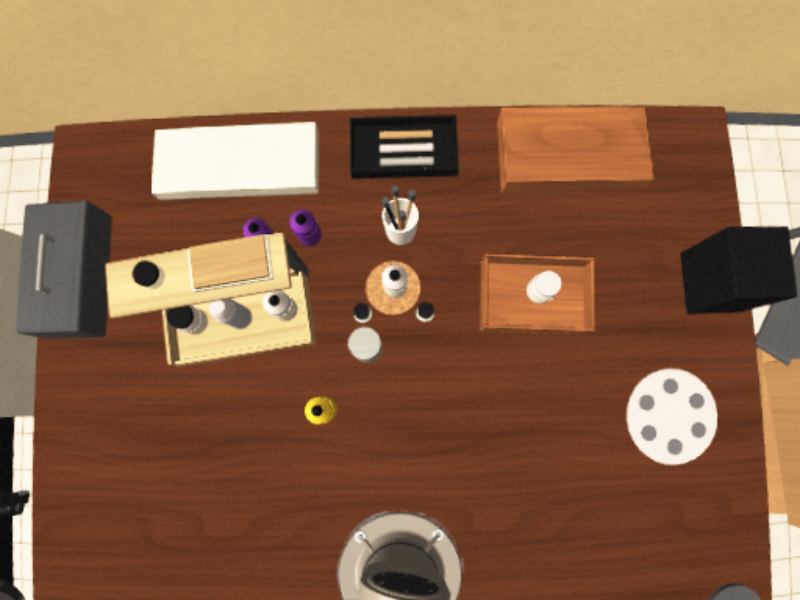

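The scene view (800x600) shows the used bottle on the cork mat at (430,350), with paint jars behind it and at (386,367). The tin is at (398,306), the bin bottle at (480,268), the crate with its jar at (316,455), and the brush pot at (478,385). 

Candidates for the full bottle:
- White with black nozzle in the bin, top view (277,303) / scene (480,268). This is my choice.
- White on the mat, top (394,280). This is the used bottle.
- Purple, top (257,228) and (304,226).
- Yellow, top (319,410).
- Spray can, top (230,313), with a white cap and no nozzle.

Next is a close crop and triangulation.

```bash
cat > h.py <<'E'
import numpy as np,cv2
from station import bot
def ray(m,p):
    n=cv2.undistortPoints(np.array([[p]],float),m["camera_matrix"],np.array(m["D"],float))[0,0]
    T=np.array(m["camera_from_world"]);R=T[:3,:3];c=-R.T@T[:3,3]
    d=R.T@np.array([*n,1]);return c,d/np.linalg.norm(d)
def plane(m,p,z):
    c,d=ray(m,p);return c+d*(z-c[2])/d[2]
def tri(obs):
    A=np.zeros((3,3));b=np.zeros(3);rs=[ray(m,p) for m,p in obs]
    for c,d in rs:
        P=np.eye(3)-np.outer(d,d);A+=P;b+=P@c
    X=np.linalg.solve(A,b);return X,[round(1000*np.linalg.norm((np.eye(3)-np.outer(d,d))@(X-c)),1) for c,d in rs]
def blob(mask,p,r=14):
    x,y=map(int,p);s=np.zeros_like(mask);s[max(0,y-r):y+r,max(0,x-r):x+r]=1
    n,l,st,ce=cv2.connectedComponentsWithStats((mask*s).astype(np.uint8))
    if n<2:return None
    k=min(range(1,n),key=lambda i:np.hypot(*(ce[i]-p))-0.3*np.sqrt(st[i,4]));return ce[k],st[k]
def proj(m,X):
    T=np.array(m["camera_from_world"]);r,_=cv2.Rodrigues(T[:3,:3])
    return cv2.projectPoints(np.array([X],float),r,T[:3,3],m["camera_matrix"],np.array(m["D"],float))[0][0,0]
E
python3 - <<'E'
from h import *
S=cv2.imread("pics/scene0.png");T=cv2.imread("pics/top0.png");ms,mt=bot.camera_model("scene"),bot.camera_model("top")
k=.64
def dark(I):return (I.max(2)<75).astype(np.uint8)
for n,s,t in [("used noz",(430,325),(395,274)),("new noz",(480,250),(272,299)),("old?pj left",(386,358),(362,312)),("pj b",(427,320),(425,311))]:
    a=blob(dark(S),np.array(s)*k,7);b=blob(dark(T),np.array(t)*k,7)
    print(n,a and (a[0].round(1),a[1][2:]),b and (b[0].round(1),b[1][2:]))
    if a and b:
        X,e=tri([(ms,a[0]),(mt,b[0])]);print('   ',X.round(4),e)
# cork mat
hsv=cv2.cvtColor(T,cv2.COLOR_BGR2HSV);print("cork hsv",hsv[int(300*k),int(375*k)],"table",hsv[int(340*k),int(450*k)],"rim",hsv[int(258*k),int(530*k)],hsv[int(285*k),int(510*k)])
c1=cv2.resize(S[150:310,150:365],(430,320),interpolation=cv2.INTER_CUBIC)
c1=cv2.resize(S[130:330,145:365],(440,400),interpolation=cv2.INTER_CUBIC)
c2=cv2.resize(T[140:240,95:395],(800,267),interpolation=cv2.INTER_CUBIC)
c3=cv2.resize(S[130:220,265:365],(360,324),interpolation=cv2.INTER_CUBIC)
o=np.zeros((600,800,3),np.uint8);o[:267]=c2
c1=cv2.resize(S[200:330,145:325],(440,318),interpolation=cv2.INTER_CUBIC)
o[270:588,:440]=c1;o[270:594,440:]=c3
cv2.imwrite("pics/c1.png",o)
E
```

```text
used noz (array([273.3, 205.5]), array([10, 11, 60], dtype=int32)) (array([252.5, 175.5]), array([ 6,  6, 32], dtype=int32))
    [ 0.5553 -0.0055  0.1337] [np.float64(1.5), np.float64(1.5)]
new noz (array([306.7, 159.9]), array([ 4,  4, 12], dtype=int32)) (array([175.2, 191.8]), array([ 7,  7, 33], dtype=int32))
    [0.5175 0.2159 0.123 ] [np.float64(0.3), np.float64(0.3)]
old?pj left (array([246.5, 229.9]), array([10, 10, 77], dtype=int32)) (array([231. , 198.5]), array([10, 10, 80], dtype=int32))
    [ 0.4859  0.0318 -0.0386] [np.float64(49.0), np.float64(49.0)]
pj b (array([273.2, 205.1]), array([10, 10, 56], dtype=int32)) (array([272.2, 197.8]), array([10, 11, 81], dtype=int32))
    [ 0.523  -0.032   0.1305] [np.float64(40.2), np.float64(40.2)]
cork hsv [ 16 141 234] table [  9 168 102] rim [ 10 163  94] [ 12 173 197]
```

View pics/c1.png

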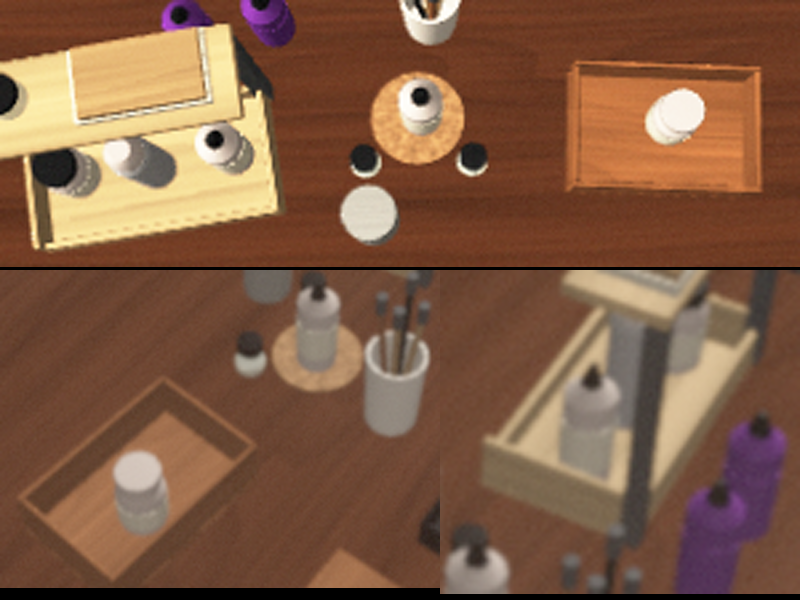

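The close crop confirms the choice: a white bottle with a black nozzle stands in the bin's near-mat end, next to the can with no nozzle. The purple bottles stand outside the bin. Next I locate the fixtures and bystanders.

```bash
python3 - <<'E'
from h import *
S=cv2.imread("pics/scene0.png");T=cv2.imread("pics/top0.png");ms,mt=bot.camera_model("scene"),bot.camera_model("top")
g=lambda x,y:(95+x/2.667,140+y/2.667)
# mat
hsv=cv2.cvtColor(T,cv2.COLOR_BGR2HSV);m=cv2.inRange(hsv,(10,90,190),(22,200,255));w=np.zeros_like(m);w[160:206,225:275]=1
c=max(cv2.findContours(m*w,cv2.RETR_EXTERNAL,cv2.CHAIN_APPROX_NONE)[0],key=cv2.contourArea)
P=np.array([plane(mt,p[0].astype(float),.004)[:2] for p in cv2.convexHull(c)]);
A=np.c_[2*P,np.ones(len(P))];s=np.linalg.lstsq(A,(P**2).sum(1),rcond=None)[0];print("mat",s[:2].round(4),"r",np.sqrt(s[2]+s[0]**2+s[1]**2).round(4))
for n,pts,z in [("crate rim",[(568,64),(762,68),(762,191),(567,190)],.065),("crate floor",[(582,76),(752,80)],.006),
 ("rack front top",[(38,250),(284,212)],.037),("rack right back",[(268,92)],.05),("shelf front",[(0,157),(242,121)],.264),("shelf back right",[(236,27)],.264)]:
    print(n,[plane(mt,g(*p),z)[:2].round(4).tolist() for p in pts])
for n,p,z in [("old jar top",(683,112),.091),("can cap",(120,150),.15),("widejar lid",(55,165),.101),("tin",(369,213),.095),("pjL",(365,158),.05),("pjR",(473,157),.05),("pot",(430,12),.11)]:
    print(n,plane(mt,g(*p),z)[:2].round(4))
f=lambda x,y:(145+x/2.444,200+(y-270)/2.444)
for n,a,b in [("old jar top",(138,470),(683,112)),("crate c1",(165,380),(568,64)),("crate near -y",(22,495),(567,190))]:
    print(n,tri([(ms,f(*a)),(mt,g(*b))]))
print("pjR",tri([(ms,(246.5,229.9)),(mt,(272.2,197.8))]))
print("mat edge-scene",plane(ms,f(318,355),.004))
print(bot.camera_model("wrist")["camera_from_world"].round(3).tolist())
E
```

```text
mat [0.557  0.0024] r 0.054
crate rim [[0.6014, -0.1713], [0.5914, -0.3934], [0.4509, -0.3825], [0.4586, -0.1634]]
crate floor [[0.6001, -0.1951], [0.5903, -0.3994]]
rack front top [[0.4083, 0.439], [0.4453, 0.1543]]
rack right back [[0.5818, 0.1702]]
shelf front [[0.4819, 0.3892], [0.5094, 0.1591]]
shelf back right [[0.5995, 0.1653]]
old jar top [ 0.5381 -0.2922]
can cap [0.5035 0.3092]
widejar lid [0.4967 0.3972]
tin [0.4365 0.0541]
pjL [0.5027 0.0605]
pjR [ 0.5005 -0.061 ]
pot [ 0.6532 -0.0172]
old jar top (array([ 0.53998424, -0.29218337,  0.08656276]), [np.float64(1.6), np.float64(1.6)])
crate c1 (array([ 0.55210478, -0.19108845,  0.15708666]), [np.float64(42.4), np.float64(42.4)])
crate near -y (array([ 0.424128  , -0.25548863, -0.07863077]), [np.float64(89.1), np.float64(89.1)])
pjR (array([ 0.50364051, -0.06178941,  0.04435173]), [np.float64(1.3), np.float64(1.3)])
mat edge-scene [ 5.59798755e-01 -1.33386991e-04  4.00000000e-03]
[[0.295, 0.956, -0.0, -0.674], [0.916, -0.283, 0.283, -0.037], [0.271, -0.084, -0.959, 0.378], [0.0, 0.0, 0.0, 1.0]]
```

Positions so far (m):
- Used bottle at (0.555, -0.006).
- Mat centre at (0.557, 0.002).
- Crate centre about (0.526, -0.278), with its jar at (0.540, -0.292).
- New bottle about (0.518, 0.216).

I'm moving towards the mat now, staying clear of the shelf.

Call:
send_rows([
  [-24,-27,0],
  [-48,-53,0],
  [-72,-80,0],
  [-96,-106,0],
  [-120,-133,0],
  [-144,-160,0],
  [-168,-186,0],
  [-193,-213,0],
], roll=[-2,-4,-6,-8,-10,-12,-14,-17], claw=[0.85,0.85,0.85,0.85,0.85,0.85,0.85,0.85], force=30)

```text
t: 0.77
eef_pos: [0.3206, 0.383, 0.2311]
tool_rot: [-0.0, 0.0, 1.0, -0.0]
contact_force: [1.3, 0.1, 0.4]
gripper_width: 0.848
grasp_force: 0.0
```

Call:
send_rows([
  [-13,-38,0],
  [-27,-76,0],
  [-41,-114,0],
  [-54,-151,0],
  [-68,-189,0],
  [-82,-227,0],
  [-95,-265,0],
  [-109,-303,0],
], roll=[0,0,0,0,0,0,0,0], claw=[0.85,0.85,0.85,0.85,0.85,0.85,0.85,0.85])

```text
t: 1.43
eef_pos: [0.4286, 0.0795, 0.2313]
tool_rot: [-0.0, 0.001, 1.0, 0.0]
contact_force: [0.7, 0.6, 0.2]
gripper_width: 0.85
grasp_force: 0.0
```

Call:
send_rows([
  [-15,-12,0],
  [-35,-26,0],
  [-60,-42,0],
  [-85,-58,0],
  [-105,-72,0],
  [-118,-81,0],
  [-125,-86,0],
  [-125,-86,0],
], roll=[0,0,0,0,0,0,0,0], claw=[0.85,0.85,0.85,0.85,0.85,0.85,0.85,0.85])

```text
t: 2.1
eef_pos: [0.5543, -0.006, 0.2309]
tool_rot: [-0.0, 0.002, 1.0, -0.0]
contact_force: [0.2, -0.1, 0.0]
gripper_width: 0.852
grasp_force: 0.0
```

```bash
python3 - <<'E'
from h import *
m=bot.camera_model("wrist");im=bot.read_camera("wrist");o=bot.get_obs();np.save("w1.npy",im)
print(o["t"],o["eef_pos"].round(4),o["tool_rot"].round(3))
print("proj noz",proj(m,[.5553,-.0055,.134]).round(1),"mat c",proj(m,[.557,.0024,.004]).round(1),"tcp",proj(m,o["eef_pos"]).round(1))
cv2.imwrite("pics/w1.png",im[:,:,::-1])
E
```

```text
2.15 [ 0.5533 -0.005   0.2308] [-0.001  0.002  1.    -0.   ]
proj noz [255.8 199. ] mat c [262.3 167.7] tcp [257.3 253.1]
```

View pics/w1.png

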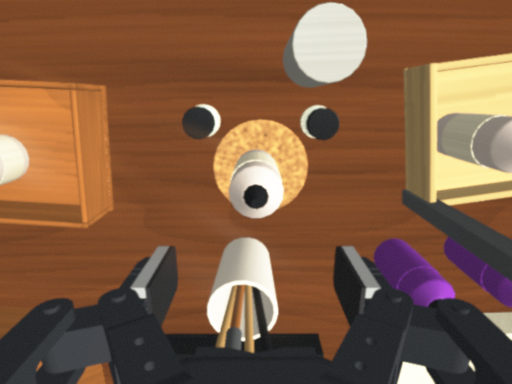

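The wrist view shows the used bottle's nozzle at (256,197), where I predicted it, with both paint jars, the tin and the pot clear of the fingers. I'm descending to grip just below the shoulder, so the nozzle stays clear of the palm.

Call:
send_rows([
  [-1,0,25],
  [-1,0,50],
  [-1,0,75],
  [-1,0,100],
  [-1,0,125],
  [-1,0,145],
  [-1,0,160],
  [-1,0,160],
], roll=[0,0,0,0,0,0,0,0], claw=[0.85,0.85,0.85,0.85,0.85,0.85,0.85,0.85])

```text
t: 2.82
eef_pos: [0.5512, -0.0033, 0.0686]
tool_rot: [-0.003, 0.0, 1.0, 0.0]
contact_force: [-0.7, 1.1, -0.2]
gripper_width: 0.849
grasp_force: 0.0
```

Call:
send_rows([
  [0,0,0],
  [0,0,0],
  [0,0,0],
  [0,0,0],
  [0,0,0],
  [0,0,0],
  [0,0,0],
  [0,0,0],
], roll=[0,0,0,0,0,0,0,0], claw=[0.75,0.65,0.55,0.5,0.45,0.45,0.45,0.45], force=25)

```text
t: 3.48
eef_pos: [0.5556, -0.0046, 0.0727]
tool_rot: [0.001, 0.001, 1.0, 0.0]
contact_force: [-1.1, -0.7, 7.6]
gripper_width: 0.554
grasp_force: 26.1
```

Call:
send_rows([
  [0,0,-8],
  [0,0,-22],
  [0,0,-42],
  [0,0,-64],
  [0,0,-86],
  [0,0,-106],
  [0,0,-118],
  [0,0,-120],
], roll=[0,0,0,0,0,0,0,0], claw=[0.45,0.45,0.45,0.45,0.45,0.45,0.45,0.45])

```text
t: 4.15
eef_pos: [0.556, -0.0048, 0.194]
tool_rot: [0.002, 0.001, 1.0, 0.0]
contact_force: [0.4, -0.5, -1.1]
gripper_width: 0.548
grasp_force: 26.2
```

```bash
python3 - <<'E'
from h import *
m=dict(bot.camera_model("wrist"));o=bot.get_obs();print({k:np.round(o[k],3).tolist() for k in("t","eef_pos","gripper_width","grasp_force","contact_force")})
im=np.load("w1.npy")
T=np.array(m["camera_from_world"]).copy();R=T[:3,:3];sh=np.array([.5543,-.0055,.2309])-o["eef_pos"];T[:3,3]-=R@sh;m["camera_from_world"]=T
print("check noz",proj(m,[.5553,-.0055,.134]))
for r in (120,150,180):
    print(r,im[r,60:116,0].tolist())
for p,z in [((105,86),0),((112,212),0),((77,90),.065),((82,222),.065)]: print(p,plane(m,p,z).round(4))
# mat fit
hsv=cv2.cvtColor(im,cv2.COLOR_RGB2HSV);k=cv2.inRange(hsv,(10,80,170),(24,220,255));w=np.zeros_like(k);w[105:215,205:318]=1
c=max(cv2.findContours(k*w,cv2.RETR_EXTERNAL,cv2.CHAIN_APPROX_NONE)[0],key=cv2.contourArea)
P=np.array([plane(m,p[0].astype(float),.004)[:2] for p in cv2.convexHull(c)])
s=np.linalg.lstsq(np.c_[2*P,np.ones(len(P))],(P**2).sum(1),rcond=None)[0];print("mat",s[:2].round(4),np.sqrt(s[2]+s[0]**2+s[1]**2).round(4))
E
```

```text
{'t': 4.15, 'eef_pos': [0.556, -0.005, 0.194], 'gripper_width': 0.548, 'grasp_force': 26.167, 'contact_force': [0.384, -0.475, -1.089]}
check noz [254.86582006 198.40439227]
120 [214, 216, 214, 215, 214, 215, 214, 215, 215, 216, 213, 205, 179, 188, 209, 224, 229, 224, 199, 182, 185, 187, 185, 186, 186, 187, 188, 190, 191, 188, 189, 188, 187, 185, 190, 190, 189, 192, 196, 196, 187, 181, 186, 192, 192, 184, 172, 160, 138, 130, 127, 128, 129, 126, 127, 128]
150 [199, 198, 201, 199, 201, 198, 199, 198, 198, 199, 197, 199, 201, 198, 189, 174, 199, 218, 225, 224, 213, 194, 187, 186, 187, 189, 190, 190, 189, 191, 192, 192, 192, 191, 193, 192, 194, 196, 191, 190, 192, 187, 184, 187, 191, 195, 201, 189, 176, 159, 137, 130, 129, 129, 125, 128]
180 [219, 219, 219, 219, 219, 220, 219, 220, 220, 219, 219, 220, 221, 219, 220, 218, 215, 198, 189, 202, 215, 222, 219, 204, 191, 187, 187, 191, 190, 191, 191, 191, 195, 191, 193, 194, 194, 194, 196, 197, 189, 184, 185, 191, 193, 192, 195, 203, 208, 198, 188, 165, 131, 121, 121, 121]
(105, 86) [ 0.4663 -0.1704  0.    ]
(112, 212) [ 0.6134 -0.1811  0.    ]
(77, 90) [ 0.4721 -0.1681  0.065 ]
(82, 222) [ 0.6013 -0.1833  0.065 ]
mat [0.5575 0.001 ] 0.0549
```

Lifted cleanly. The wrist view puts the crate's inner +y wall near y = -0.179, so the slot beside the jar is centred near (0.527, -0.222). I'm transiting there while turning the tool 90°, so the fingers stay clear of the jar.

Call:
send_rows([
  [3,-20,0],
  [7,-50,0],
  [11,-82,0],
  [16,-116,0],
  [20,-150,0],
  [24,-182,0],
  [27,-205,0],
  [29,-217,0],
], roll=[5,10,16,22,28,34,40,45], claw=[0.45,0.45,0.45,0.45,0.45,0.45,0.45,0.45])

```text
t: 4.82
eef_pos: [0.5233, -0.2255, 0.1906]
tool_rot: [-0.0, 0.388, 0.922, -0.001]
contact_force: [0.1, 0.5, -0.8]
gripper_width: 0.554
grasp_force: 26.1
```

Call:
send_rows([
  [0,0,0],
  [0,0,0],
  [0,0,0],
  [0,0,0],
  [0,0,0],
  [0,0,0],
  [0,0,0],
  [0,0,0],
], roll=[6,12,18,24,30,36,41,45], claw=[0.45,0.45,0.45,0.45,0.45,0.45,0.45,0.45])

```text
t: 5.48
eef_pos: [0.5245, -0.2214, 0.1902]
tool_rot: [-0.001, 0.709, 0.705, -0.001]
contact_force: [-0.1, 0.2, -1.1]
gripper_width: 0.548
grasp_force: 26.1
```

```bash
python3 - <<'E'
from h import *
ms=bot.camera_model("scene")
im=bot.read_camera("scene");o=bot.get_obs();print({k:np.round(o[k],3).tolist() for k in("t","q","eef_pos","tool_rot")})
a=cv2.resize(im[200:350,130:330],(800,600),interpolation=cv2.INTER_CUBIC);cv2.imwrite("pics/s2.png",a[:,:,::-1])
E
```

```text
{'t': 5.533, 'q': [-0.338, 0.454, 0.832, 1.894, -0.402, 0.972, 0.667], 'eef_pos': [0.525, -0.221, 0.19], 'tool_rot': [-0.001, 0.71, 0.704, -0.001]}
```

View pics/s2.png

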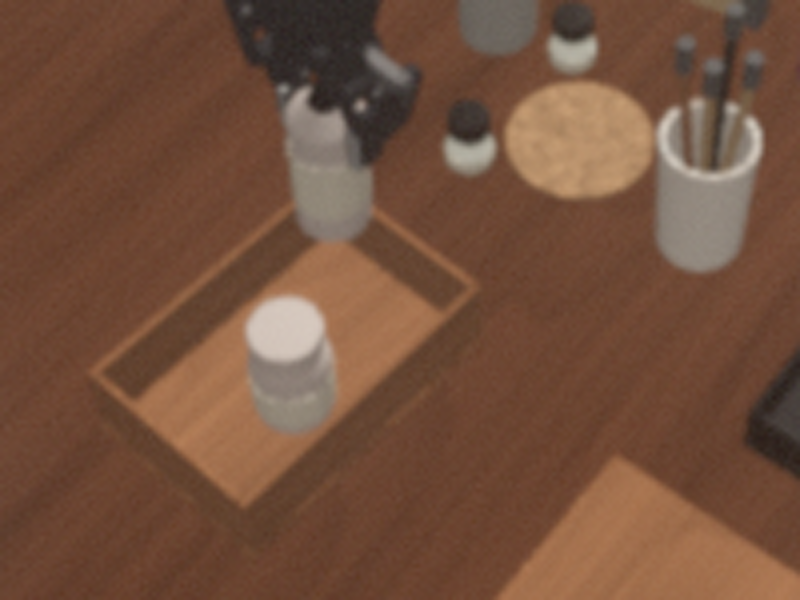

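```bash
python3 - <<'E'
from h import *
m=bot.camera_model("scene");f=lambda x,y:(130+x/4,200+y/4)
for n,p,z in [("-x-y",(95,372),.065),("+x-y",(247,508),.065),("+x+y",(476,287),.065),("-x+y",(295,205),.065),("jar top",(286,329),.091),("mat",(580,140),.004)]: print(n,plane(m,f(*p),z).round(4))
E
```

```text
-x-y [ 0.4573 -0.3801  0.065 ]
+x-y [ 0.5977 -0.3907  0.065 ]
+x+y [ 0.6072 -0.1826  0.065 ]
-x+y [ 0.4689 -0.2051  0.065 ]
jar top [ 0.5443 -0.2939  0.091 ]
mat [ 0.56  -0.001  0.004]
```

Call:
send_rows([
  [-1,1,10],
  [-2,2,28],
  [-3,2,48],
  [-3,2,68],
  [-3,2,86],
  [-3,2,100],
  [-3,2,108],
  [-3,2,111],
], roll=[0,0,0,0,0,0,0,0], claw=[0.45,0.45,0.45,0.45,0.45,0.45,0.45,0.45])

```text
t: 6.2
eef_pos: [0.5262, -0.2244, 0.0786]
tool_rot: [-0.001, 0.708, 0.707, -0.001]
contact_force: [-0.5, 0.5, -1.4]
gripper_width: 0.55
grasp_force: 26.1
```

Call:
send_rows([
  [0,0,1],
  [0,0,2],
  [0,0,3],
  [0,0,3.5],
  [0,0,4],
  [0,0,4],
  [0,0,4],
  [0,0,4],
], roll=[0,0,0,0,0,0,0,0], claw=[0.45,0.45,0.45,0.45,0.45,0.45,0.45,0.45])

```text
t: 6.87
eef_pos: [0.5273, -0.2247, 0.0765]
tool_rot: [0.0, 0.708, 0.706, 0.0]
contact_force: [0.3, 0.3, -0.9]
gripper_width: 0.552
grasp_force: 26.1
```

Call:
send_rows([
  [0,0,1],
  [0,0,2],
  [0,0,2],
  [0,0,3],
  [0,0,3],
  [0,0,3],
  [0,0,3],
  [0,0,3],
], roll=[0,0,0,0,0,0,0,0], claw=[0.45,0.45,0.45,0.45,0.45,0.45,0.45,0.45])

```text
t: 7.53
eef_pos: [0.5273, -0.2252, 0.0747]
tool_rot: [0.0, 0.708, 0.706, 0.001]
contact_force: [-4.9, 2.6, 14.8]
gripper_width: 0.552
grasp_force: 27.7
```

Contact: 15 N upwards. I'm releasing slowly, then rising.

Call:
send_rows([
  [0,0,-1],
  [0,0,-1],
  [0,0,-1],
  [0,0,-1],
  [0,0,-1],
  [0,0,-1],
  [0,0,-1],
  [0,0,-1],
], roll=[0,0,0,0,0,0,0,0], claw=[0.54,0.56,0.58,0.6,0.63,0.67,0.71,0.75])

```text
t: 8.2
eef_pos: [0.5271, -0.2247, 0.0742]
tool_rot: [-0.0, 0.708, 0.706, -0.0]
contact_force: [0.3, -0.4, 0.3]
gripper_width: 0.75
grasp_force: 0.0
```

Call:
send_rows([
  [0,0,-3],
  [0,0,-12],
  [0,0,-30],
  [0,0,-55],
  [0,0,-85],
  [0,0,-120],
  [0,0,-155],
  [0,0,-190],
], roll=[0,0,0,0,0,0,0,0], claw=[0.75,0.75,0.75,0.75,0.75,0.75,0.75,0.75])

```text
t: 8.87
eef_pos: [0.5266, -0.225, 0.2666]
tool_rot: [0.0, 0.708, 0.706, 0.0]
contact_force: [1.3, 0.3, 0.6]
gripper_width: 0.747
grasp_force: 0.0
```

```bash
python3 - <<'E'
from h import *
im=bot.read_camera("scene");m=bot.camera_model("scene");o=bot.get_obs();print({k:np.round(o[k],3).tolist() for k in("t","q","eef_pos","tool_rot","contact_force")})
cv2.imwrite("pics/s3f.png",im[:,:,::-1])
print("expected nozzle",proj(m,[.5273,-.2252,.133]),"base",proj(m,[.5273,-.2252,.006]))
T=bot.read_camera("top");cv2.imwrite("pics/t3f.png",T[:,:,::-1]);mt=bot.camera_model("top")
d=lambda I:(I.max(2)<75).astype(np.uint8)
a=blob(d(im),proj(m,[.5273,-.2252,.128]),9);b=blob(d(T),proj(mt,[.5273,-.2252,.128]),9);print(a,b)
if a and b: print(tri([(m,a[0]),(mt,b[0])]))
E
```

```text
{'t': 8.917, 'q': [-0.393, 0.365, 0.9, 1.798, -0.318, 1.121, 0.609], 'eef_pos': [0.53, -0.227, 0.273], 'tool_rot': [0.004, 0.708, 0.706, 0.003], 'contact_force': [2.484, -3.324, 5.154]}
expected nozzle [213.3943918  251.28707928] base [216.55211299 279.63197424]
(array([212.88888889, 253.92592593]), array([211, 250,   5,   8,  27], dtype=int32)) None
```

The nozzle shows at (213,254), where a standing bottle's should be, so the empty stands upright in the crate. Next I rise, turn the tool to face the bin (x_tool = -rack x), and see what slant I can get.

Call:
send_rows([
  [5,0,-8],
  [15,0,-24],
  [30,0,-42],
  [45,0,-60],
  [60,0,-78],
  [75,0,-96],
  [90,0,-115],
  [100,0,-130],
], roll=[-7,-14,-21,-28,-35,-42,-49,-56], claw=[0.75,0.75,0.75,0.75,0.75,0.75,0.75,0.75])

```text
t: 9.63
eef_pos: [0.5272, -0.1235, 0.3958]
tool_rot: [0.0, 0.29, 0.957, 0.0]
contact_force: [0.0, 0.7, -0.3]
gripper_width: 0.752
grasp_force: 0.0
```

Call:
send_rows([
  [0,0,-5],
  [0,0,-10],
  [0,0,-20],
  [0,0,-30],
  [0,0,-40],
  [0,0,-50],
  [0,0,-55],
  [0,0,-60],
], roll=[-6,-12,-18,-24,-30,-36,-41,-41], claw=[0.75,0.75,0.75,0.75,0.75,0.75,0.75,0.75])

```text
t: 10.3
eef_pos: [0.527, -0.1251, 0.4548]
tool_rot: [0.0, -0.061, 0.998, 0.0]
contact_force: [0.2, -0.1, -0.2]
gripper_width: 0.753
grasp_force: 0.0
```

Call:
send_rows([
  [-40,0,0],
  [-80,0,0],
  [-120,0,0],
  [-160,0,0],
  [-200,0,0],
  [-240,0,0],
  [-280,0,0],
  [-320,0,0],
], roll=[0,0,0,0,0,0,0,0], claw=[0.75,0.75,0.75,0.75,0.75,0.75,0.75,0.75])

```text
t: 10.97
eef_pos: [0.8412, -0.0857, 0.4536]
tool_rot: [-0.0, -0.059, 0.998, 0.0]
contact_force: [2.2, 0.3, 0.5]
gripper_width: 0.752
grasp_force: 0.0
```

```bash
python3 - <<'E'
from h import *
o=bot.get_obs();print({k:np.round(o[k],3).tolist() for k in("t","q","joint_vel","eef_pos","tool_rot","contact_force")});print([a for a in dir(bot) if a[0]!='_'])
E
```

```text
{'t': 10.967, 'q': [-0.139, 0.826, 0.599, 0.575, -0.441, 1.813, 1.871], 'joint_vel': [0.651, 1.13, -0.156, -2.247, -0.496, 0.923, -0.461], 'eef_pos': [0.841, -0.086, 0.454], 'tool_rot': [-0.0, -0.059, 0.998, 0.0], 'contact_force': [2.203, 0.266, 0.547]}
['PlanningError', 'camera_model', 'get_obs', 'grip_depth', 'hand_in', 'read_camera']
```

Call:
send_rows([
  [-30,0,0],
  [-60,0,0],
  [-90,0,0],
  [-120,0,0],
  [-150,0,0],
  [-180,0,0],
  [-200,0,0],
  [-200,0,0],
], roll=[0,0,0,0,0,0,0,0], claw=[0.75,0.75,0.75,0.75,0.75,0.75,0.75,0.75])

```text
t: 11.63
eef_pos: [0.9168, -0.0601, 0.405]
tool_rot: [0.016, -0.058, 0.998, -0.003]
contact_force: [-0.2, 0.3, 0.2]
gripper_width: 0.751
grasp_force: 0.0
```

```bash
python3 - <<'E'
from h import *
o=bot.get_obs();print({k:np.round(o[k],3).tolist() for k in("t","q","joint_vel","eef_pos","tool_rot","contact_force")})
E
```

```text
{'t': 11.633, 'q': [-0.099, 1.102, 1.232, 0.242, -1.131, 1.915, 1.834], 'joint_vel': [-0.03, 0.128, 0.624, 0.003, -0.599, 0.001, 0.022], 'eef_pos': [0.917, -0.06, 0.405], 'tool_rot': [0.016, -0.058, 0.998, -0.003], 'contact_force': [-0.202, 0.327, 0.188]}
```

Call:
send_rows([
  [-40,0,0],
  [-80,0,0],
  [-120,0,0],
  [-160,0,0],
  [-200,0,0],
  [-240,0,0],
  [-280,0,0],
  [-320,0,0],
], roll=[0,0,0,0,0,0,0,0], claw=[0.75,0.75,0.75,0.75,0.75,0.75,0.75,0.75])

```text
t: 12.3
eef_pos: [0.9295, -0.031, 0.3829]
tool_rot: [0.017, -0.06, 0.998, 0.002]
contact_force: [0.2, 0.2, -1.0]
gripper_width: 0.749
grasp_force: 0.0
```

```bash
python3 - <<'E'
from h import *
o=bot.get_obs();print({k:np.round(o[k],3).tolist() for k in("t","q","joint_vel","eef_pos","tool_rot","contact_force")})
E
```

```text
{'t': 12.3, 'q': [-0.124, 1.153, 1.455, 0.242, -1.366, 1.915, 1.82], 'joint_vel': [-0.038, 0.014, -0.001, -0.0, 0.0, -0.0, -0.036], 'eef_pos': [0.929, -0.031, 0.383], 'tool_rot': [0.017, -0.06, 0.998, 0.002], 'contact_force': [0.233, 0.171, -1.016]}
```

Call:
send_rows([
  [20,0,0],
  [50,0,0],
  [80,0,0],
  [110,0,0],
  [140,0,0],
  [160,0,0],
  [170,0,0],
  [170,0,0],
], roll=[0,0,0,0,0,0,0,0], claw=[0.75,0.75,0.75,0.75,0.75,0.75,0.75,0.75])

```text
t: 12.97
eef_pos: [0.7589, -0.0513, 0.3777]
tool_rot: [0.018, -0.059, 0.998, 0.004]
contact_force: [0.1, -0.0, 0.7]
gripper_width: 0.749
grasp_force: 0.0
```

```bash
python3 - <<'E'
from h import *
o=bot.get_obs();print({k:np.round(o[k],3).tolist() for k in("t","q","joint_vel","eef_pos","tool_rot","contact_force")})
E
```

```text
{'t': 12.967, 'q': [-0.604, 0.913, 1.438, 1.189, -0.94, 1.678, 2.269], 'joint_vel': [0.037, 0.039, -0.016, -0.082, -0.042, 0.012, -0.021], 'eef_pos': [0.759, -0.051, 0.378], 'tool_rot': [0.018, -0.059, 0.998, 0.004], 'contact_force': [0.079, -0.023, 0.735]}
```

Useful: an out-of-reach command leaves a small forward lean, and the commanded pose keeps it. With joint 6 near its upper limit, pushing upwards should lean the tool forward more, so I'm trying that in free space.

Call:
send_rows([
  [10,0,-35],
  [20,0,-70],
  [30,0,-105],
  [40,0,-140],
  [50,0,-175],
  [60,0,-210],
  [70,0,-245],
  [80,0,-280],
], roll=[0,0,0,0,0,0,0,0], claw=[0.75,0.75,0.75,0.75,0.75,0.75,0.75,0.75])

```text
t: 13.63
eef_pos: [0.6885, -0.0675, 0.5977]
tool_rot: [0.005, -0.057, 0.998, 0.008]
contact_force: [1.0, -1.2, -2.3]
gripper_width: 0.752
grasp_force: 0.0
```

Call:
send_rows([
  [0,0,-40],
  [0,0,-80],
  [0,0,-120],
  [0,0,-160],
  [0,0,-200],
  [0,0,-240],
  [0,0,-280],
  [0,0,-320],
], roll=[0,0,0,0,0,0,0,0], claw=[0.75,0.75,0.75,0.75,0.75,0.75,0.75,0.75])

```text
t: 14.3
eef_pos: [0.593, -0.0364, 0.7784]
tool_rot: [0.139, -0.052, 0.989, -0.003]
contact_force: [-1.2, -1.0, 1.7]
gripper_width: 0.75
grasp_force: 0.0
```

```bash
python3 - <<'E'
from h import *
o=bot.get_obs();print({k:np.round(o[k],3).tolist() for k in("t","q","joint_vel","eef_pos","tool_rot","contact_force")})
E
```

```text
{'t': 14.3, 'q': [-0.539, 0.249, 0.82, 0.766, -0.272, 1.916, 1.787], 'joint_vel': [0.004, -0.5, -0.856, 0.019, 0.683, -0.001, -0.399], 'eef_pos': [0.593, -0.036, 0.778], 'tool_rot': [0.139, -0.052, 0.989, -0.003], 'contact_force': [-1.188, -0.951, 1.679]}
```

One upward push gave a 16° lean. I'll push a bit more.

Call:
send_rows([
  [0,0,-40],
  [0,0,-80],
  [0,0,-120],
  [0,0,-160],
  [0,0,-200],
  [0,0,-200],
  [0,0,-200],
  [0,0,-200],
], roll=[0,0,0,0,0,0,0,0], claw=[0.75,0.75,0.75,0.75,0.75,0.75,0.75,0.75])

```text
t: 14.97
eef_pos: [0.5378, -0.0337, 0.8078]
tool_rot: [0.158, -0.053, 0.986, -0.003]
contact_force: [-0.3, -0.1, 0.4]
gripper_width: 0.747
grasp_force: 0.0
```

```bash
python3 - <<'E'
from h import *
from scipy.spatial.transform import Rotation as R
o=bot.get_obs();print({k:np.round(o[k],3).tolist() for k in("t","q","eef_pos","tool_rot")})
print(R.from_quat(o["tool_rot"],scalar_first=True).as_matrix().round(3))
E
```

```text
{'t': 14.967, 'q': [-0.611, 0.11, 0.709, 0.823, -0.115, 1.916, 1.707], 'eef_pos': [0.538, -0.034, 0.808], 'tool_rot': [0.158, -0.053, 0.986, -0.003]}
[[-0.944 -0.104  0.313]
 [-0.106  0.994  0.011]
 [-0.312 -0.023 -0.95 ]]
```

Call:
send_rows([
  [-28,0,-28],
  [-56,0,-56],
  [-84,0,-84],
  [-112,0,-112],
  [-140,0,-140],
  [-168,0,-168],
  [-196,0,-196],
  [-220,0,-220],
], roll=[0,0,0,0,0,0,0,0], claw=[0.75,0.75,0.75,0.75,0.75,0.75,0.75,0.75])

```text
t: 15.63
eef_pos: [0.5975, -0.0166, 0.8219]
tool_rot: [0.183, -0.054, 0.982, -0.005]
contact_force: [-0.4, -0.3, -0.6]
gripper_width: 0.751
grasp_force: 0.0
```

```bash
python3 - <<'E'
from h import *
from scipy.spatial.transform import Rotation as R
o=bot.get_obs();print({k:np.round(o[k],3).tolist() for k in("t","q","eef_pos","tool_rot")})
print(R.from_quat(o["tool_rot"],scalar_first=True).as_matrix().round(3))
E
```

```text
{'t': 15.633, 'q': [-0.383, 0.23, 0.507, 0.651, -0.163, 1.915, 1.688], 'eef_pos': [0.597, -0.017, 0.822], 'tool_rot': [0.183, -0.054, 0.982, -0.005]}
[[-0.927 -0.103  0.36 ]
 [-0.107  0.994  0.009]
 [-0.359 -0.03  -0.933]]
```

Call:
send_rows([
  [-20,0,-36],
  [-40,0,-72],
  [-60,0,-108],
  [-80,0,-144],
  [-100,0,-180],
  [-120,0,-216],
  [-140,0,-252],
  [-160,0,-288],
], roll=[0,0,0,0,0,0,0,0], claw=[0.75,0.75,0.75,0.75,0.75,0.75,0.75,0.75])

```text
t: 16.3
eef_pos: [0.5899, -0.0061, 0.8484]
tool_rot: [0.209, -0.053, 0.977, -0.006]
contact_force: [-0.3, -0.3, -0.4]
gripper_width: 0.749
grasp_force: 0.0
```

Call:
send_rows([
  [-28,0,-28],
  [-56,0,-56],
  [-84,0,-84],
  [-112,0,-112],
  [-140,0,-140],
  [-168,0,-168],
  [-196,0,-196],
  [-220,0,-220],
], roll=[0,0,0,0,0,0,0,0], claw=[0.75,0.75,0.75,0.75,0.75,0.75,0.75,0.75])

```text
t: 16.97
eef_pos: [0.6178, 0.0072, 0.8648]
tool_rot: [0.233, -0.053, 0.971, -0.007]
contact_force: [0.1, 0.6, 0.5]
gripper_width: 0.747
grasp_force: 0.0
```

```bash
python3 - <<'E'
from h import *
from scipy.spatial.transform import Rotation as R
o=bot.get_obs();print({k:np.round(o[k],3).tolist() for k in("t","q","eef_pos","tool_rot")})
print(R.from_quat(o["tool_rot"],scalar_first=True).as_matrix().round(3))
E
```

```text
{'t': 16.967, 'q': [-0.385, 0.279, 0.529, 0.503, -0.204, 1.915, 1.657], 'eef_pos': [0.618, 0.007, 0.865], 'tool_rot': [0.233, -0.053, 0.971, -0.007]}
[[-0.886 -0.099  0.453]
 [-0.106  0.994  0.01 ]
 [-0.452 -0.039 -0.891]]
```

The lean is now 27° forward in the rack's plane. At this lean, a straight line along the tool axis clears both the shelf edge and the front wall. I'll work out the approach.

```bash
cat >> h.py <<'E'
from scipy.spatial.transform import Rotation
def delta(*targets):
    o=bot.get_obs();M=Rotation.from_quat(o["tool_rot"],scalar_first=True).as_matrix();p=o["eef_pos"]
    for t in targets:
        d=M.T@(np.array(t)-p)*1000;print(t,"slide",d.round(1),"len",np.linalg.norm(d).round());p=np.array(t)
E
python3 - <<'E'
from h import *
mt=bot.camera_model("top");print("yellow",plane(mt,(317*.64,411*.64),.13))
delta((.40,.17,.48),(.40,.20,.38),(.4354,.214,.246),(.526,.216,.068))
E
```

```text
yellow [0.31677123 0.13760201 0.13      ]
(0.4, 0.17, 0.48) slide [349.4 198.5 245.9] len 471.0
(0.4, 0.2, 0.38) slide [42.  33.7 89.4] len 104.0
(0.4354, 0.214, 0.246) slide [ 27.7  15.6 135.6] len 139.0
(0.526, 0.216, 0.068) slide [-1.000e-01 -1.000e-01  1.997e+02] len 200.0
```

Call:
send_rows([
  [25,14,18],
  [50,28,36],
  [75,43,53],
  [100,57,71],
  [125,71,88],
  [150,85,106],
  [175,99,123],
  [200,114,141],
], roll=[0,0,0,0,0,0,0,0], claw=[0.75,0.75,0.75,0.75,0.75,0.75,0.75,0.75])

```text
t: 17.63
eef_pos: [0.4918, 0.1009, 0.6435]
tool_rot: [0.234, -0.053, 0.971, -0.007]
contact_force: [0.5, 0.1, 0.4]
gripper_width: 0.75
grasp_force: 0.0
```

Call:
send_rows([
  [25,15,23],
  [50,30,46],
  [75,45,70],
  [100,60,94],
  [125,75,118],
  [150,90,145],
  [172,105,170],
  [191,118,194],
], roll=[0,0,0,0,0,0,0,0], claw=[0.75,0.75,0.75,0.75,0.75,0.75,0.75,0.75])

```text
t: 18.3
eef_pos: [0.3989, 0.1999, 0.3788]
tool_rot: [0.233, -0.053, 0.971, -0.007]
contact_force: [1.0, 1.1, 0.1]
gripper_width: 0.749
grasp_force: 0.0
```

```bash
python3 - <<'E'
from h import *
bot.read_camera("scene")
m=bot.camera_model("wrist");im=bot.read_camera("wrist");o=bot.get_obs();print({k:np.round(o[k],3).tolist() for k in("t","q","eef_pos","tool_rot")})
cv2.imwrite("pics/w4.png",im[:,:,::-1]);print("pred noz",proj(m,[.5175,.2159,.123]))
b=blob((im.max(2)<75).astype(np.uint8),proj(m,[.5175,.2159,.123]),30);print(b)
np.savez("w4.npz",im=im,**{k:np.array(v) for k,v in m.items()})
E
```

```text
{'t': 18.4, 'q': [-0.803, -0.252, -0.047, 2.133, 0.399, 0.975, 0.655], 'eef_pos': [0.397, 0.199, 0.375], 'tool_rot': [0.23, -0.055, 0.972, -0.01]}
pred noz [266.0223635  157.28190478]
(array([265.36094675, 157.12426036]), array([259, 150,  14,  17, 169], dtype=int32))
```

View pics/w4.png

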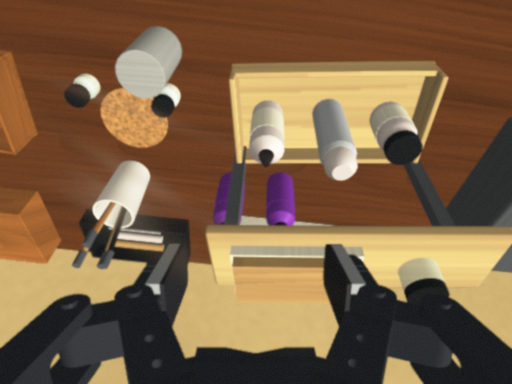

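The wrist view puts the new bottle's nozzle at (265,157), within 1 px of the triangulated position. The shelf front is at row 230, and the can and wide jar stand well to the right. I'm approaching along the tool axis.

Call:
send_rows([
  [4,2,14],
  [8,4,34],
  [12,7,55],
  [16,9,76],
  [20,11,97],
  [24,14,116],
  [28,16,130],
  [28,16,136],
], roll=[0,0,0,0,0,0,0,0], claw=[0.8,0.8,0.8,0.8,0.8,0.8,0.8,0.8])

```text
t: 19.07
eef_pos: [0.4365, 0.2137, 0.2459]
tool_rot: [0.233, -0.053, 0.971, -0.008]
contact_force: [-0.3, -0.7, 0.7]
gripper_width: 0.8
grasp_force: 0.0
```

```bash
python3 - <<'E'
from h import *
m=bot.camera_model("wrist");im=bot.read_camera("wrist");o=bot.get_obs();print({k:np.round(o[k],3).tolist() for k in("t","q","eef_pos","tool_rot")})
pr=proj(m,[.5175,.2159,.123]);b=blob((im.max(2)<75).astype(np.uint8),pr,30);print(pr,b)
z=np.load("w4.npz");m0={k:z[k] for k in("camera_matrix","D","camera_from_world")}
if b: print(tri([(m0,(265.4,157.1)),(m,b[0])]))
delta((.526,.216,.068))
E
```

```text
{'t': 19.117, 'q': [-0.769, -0.035, -0.035, 2.271, 0.565, 0.64, 0.46], 'eef_pos': [0.437, 0.213, 0.246], 'tool_rot': [0.233, -0.053, 0.971, -0.008]}
[254.20674462 199.45340857] (array([253.40318302, 199.88859416]), array([244, 189,  20,  26, 377], dtype=int32))
(array([0.51496576, 0.2149382 , 0.12628512]), [np.float64(0.1), np.float64(0.1)])
(0.526, 0.216, 0.068) slide [  1.    0.9 199. ] len 199.0
```

Call:
send_rows([
  [0,0,12],
  [0,0,32],
  [0,0,55],
  [0,0,80],
  [0,0,103],
  [0,0,125],
  [1,0,142],
  [1,1,152],
], roll=[0,0,0,0,0,0,0,0], claw=[0.8,0.8,0.8,0.8,0.8,0.8,0.8,0.8])

```text
t: 19.78
eef_pos: [0.5059, 0.2163, 0.1107]
tool_rot: [0.234, -0.052, 0.971, -0.008]
contact_force: [0.7, -0.7, -0.5]
gripper_width: 0.797
grasp_force: 0.0
```

Call:
send_rows([
  [0,0,6],
  [0,0,12],
  [0,0,19],
  [0,0,27],
  [0,0,34],
  [0,0,40],
  [0,0,44],
  [0,0,46],
], roll=[0,0,0,0,0,0,0,0], claw=[0.8,0.8,0.8,0.8,0.8,0.8,0.8,0.8])

```text
t: 20.45
eef_pos: [0.5269, 0.2177, 0.0709]
tool_rot: [0.235, -0.053, 0.97, -0.007]
contact_force: [0.4, 0.2, 0.1]
gripper_width: 0.799
grasp_force: 0.0
```

```bash
python3 - <<'E'
from h import *
o=bot.get_obs();print({k:np.round(o[k],3).tolist() for k in("t","q","eef_pos","tool_rot","contact_force")})
delta((.525,.216,.068))
E
```

```text
{'t': 20.45, 'q': [-0.822, 0.418, 0.193, 2.274, 1.25, 0.208, -0.185], 'eef_pos': [0.527, 0.218, 0.071], 'tool_rot': [0.235, -0.053, 0.97, -0.007], 'contact_force': [0.432, 0.205, 0.136]}
(0.525, 0.216, 0.068) slide [ 3.2 -1.3  1.7] len 4.0
```

Call:
send_rows([
  [0,-1,0],
  [0,-1,0],
  [0,-1,0],
  [0,-1,0],
  [0,-1,0],
  [0,-1,0],
  [0,-1,0],
  [0,-1,0],
], roll=[0,0,0,0,0,0,0,0], claw=[0.72,0.64,0.58,0.52,0.46,0.4,0.4,0.4], force=50)

```text
t: 21.12
eef_pos: [0.5256, 0.2164, 0.0708]
tool_rot: [0.234, -0.053, 0.971, -0.007]
contact_force: [-2.3, -1.0, 7.1]
gripper_width: 0.551
grasp_force: 50.5
```

Call:
send_rows([
  [0,0,0],
  [0,0,0],
  [0,0,-2],
  [0,0,-4],
  [0,0,-6],
  [0,0,-8],
  [0,0,-10],
  [0,0,-12],
], roll=[0,0,0,0,0,0,0,0], claw=[0.4,0.4,0.4,0.4,0.4,0.4,0.4,0.4])

```text
t: 21.78
eef_pos: [0.519, 0.2158, 0.0803]
tool_rot: [0.233, -0.053, 0.971, -0.007]
contact_force: [-0.2, -0.8, -1.3]
gripper_width: 0.553
grasp_force: 51.3
```

```bash
python3 - <<'E'
from h import *
o=bot.get_obs();print({k:np.round(o[k],3).tolist() for k in("t","q","eef_pos","tool_rot","contact_force","gripper_width","grasp_force")})
E
```

```text
{'t': 21.783, 'q': [-0.799, 0.387, 0.157, 2.283, 1.177, 0.235, -0.11], 'eef_pos': [0.519, 0.216, 0.08], 'tool_rot': [0.233, -0.053, 0.971, -0.007], 'contact_force': [-0.169, -0.756, -1.342], 'gripper_width': 0.553, 'grasp_force': 51.288}
```

Gripped and lifted, with the wrist force showing the added weight. I'm retracting along the tool axis, clear of the shelf and wall.

Call:
send_rows([
  [0,0,-12],
  [0,0,-30],
  [0,0,-54],
  [0,0,-80],
  [0,0,-108],
  [0,0,-136],
  [0,0,-160],
  [0,0,-178],
], roll=[0,0,0,0,0,0,0,0], claw=[0.4,0.4,0.4,0.4,0.4,0.4,0.4,0.4])

```text
t: 22.45
eef_pos: [0.4375, 0.214, 0.2406]
tool_rot: [0.234, -0.053, 0.971, -0.007]
contact_force: [0.3, -0.5, -1.7]
gripper_width: 0.554
grasp_force: 51.8
```

```bash
python3 - <<'E'
from h import *
o=bot.get_obs();print({k:np.round(o[k],3).tolist() for k in("t","q","eef_pos","tool_rot","contact_force","gripper_width","grasp_force")})
delta((.45,.02,.25),(.5655,.0015,.10))
im=bot.read_camera("scene");a=cv2.resize(im[90:290,170:437],(800,600),interpolation=cv2.INTER_CUBIC);cv2.imwrite("pics/s5.png",a[:,:,::-1])
E
```

```text
{'t': 22.45, 'q': [-0.713, -0.024, -0.09, 2.275, 0.574, 0.622, 0.45], 'eef_pos': [0.437, 0.214, 0.241], 'tool_rot': [0.234, -0.053, 0.971, -0.007], 'contact_force': [0.281, -0.483, -1.662], 'gripper_width': 0.554, 'grasp_force': 51.811}
(0.45, 0.02, 0.25) slide [   5.2 -194.5   -4.9] len 195.0
(0.5655, 0.0015, 0.1) slide [-32.3 -24.2 185.9] len 190.0
```

View pics/s5.png

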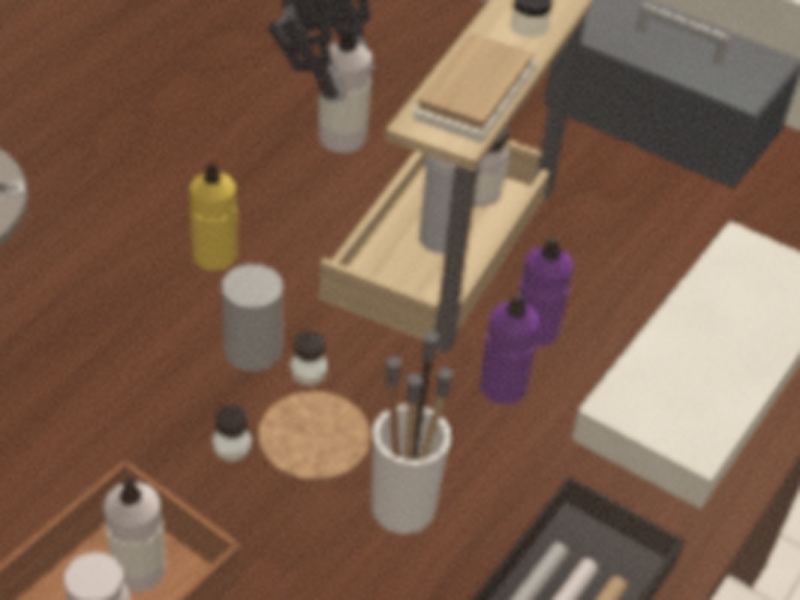

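The full bottle hangs upright in the gripper at (343,100), the used one stands in the crate at (132,530), and the cork at (314,432) is clear. Moving to the mat.

Call:
send_rows([
  [0,-12,0],
  [1,-36,-1],
  [2,-64,-2],
  [3,-96,-3],
  [4,-128,-4],
  [5,-158,-5],
  [5,-182,-5],
  [5,-195,-5],
], roll=[0,0,0,0,0,0,0,0], claw=[0.4,0.4,0.4,0.4,0.4,0.4,0.4,0.4])

```text
t: 23.17
eef_pos: [0.4502, 0.0161, 0.2479]
tool_rot: [0.233, -0.051, 0.971, -0.008]
contact_force: [0.9, 0.9, -1.7]
gripper_width: 0.555
grasp_force: 51.8
```

Call:
send_rows([
  [-2,-2,12],
  [-6,-5,36],
  [-10,-8,62],
  [-16,-12,92],
  [-21,-16,122],
  [-26,-20,150],
  [-30,-23,174],
  [-32,-24,186],
], roll=[0,0,0,0,0,0,0,0], claw=[0.4,0.4,0.4,0.4,0.4,0.4,0.4,0.4])

```text
t: 23.83
eef_pos: [0.5425, -0.0026, 0.1201]
tool_rot: [0.224, -0.056, 0.973, -0.021]
contact_force: [-1.4, -1.1, -2.0]
gripper_width: 0.55
grasp_force: 52.4
```

```bash
python3 - <<'E'
from h import *
o=bot.get_obs();print({k:np.round(o[k],3).tolist() for k in("t","q","eef_pos","tool_rot","contact_force","gripper_width","grasp_force")})
delta((.5655,.0015,.0715),(.5655,.0015,.0690))
im=bot.read_camera("scene");m=bot.camera_model("scene");pr=proj(m,[.557,.001,.157]);print(pr,blob((im.max(2)<75).astype(np.uint8),pr,9))
a=cv2.resize(im[140:290,200:400],(800,600),interpolation=cv2.INTER_CUBIC);cv2.imwrite("pics/s6.png",a[:,:,::-1])
E
```

```text
{'t': 23.833, 'q': [-0.075, 0.26, -0.098, 2.306, 0.716, 0.171, 0.838], 'eef_pos': [0.543, -0.003, 0.12], 'tool_rot': [0.224, -0.056, 0.973, -0.021], 'contact_force': [-1.353, -1.065, -2.014], 'gripper_width': 0.55, 'grasp_force': 52.399}
(0.5655, 0.0015, 0.0715) slide [ 0.1  5.  53.7] len 54.0
(0.5655, 0.0015, 0.069) slide [1.1 0.2 2.2] len 2.0
[275.9562078 198.4913504] (array([269.61904762, 190.9047619 ]), array([268, 189,   5,   5,  21], dtype=int32))
```

View pics/s6.png

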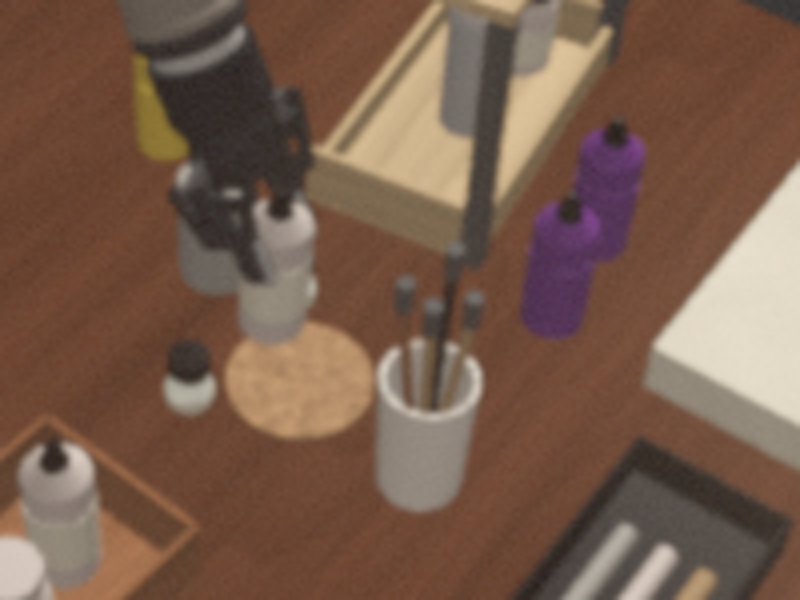

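Joint 6 has hit its lower limit (0.171) here, so the lean can't be held down to the mat. I'll set the bottle down upright on free table at about (0.63, -0.115), where the reach is easier, then regrasp it with the tool steeper and place it on the cork.

```bash
python3 - <<'E'
from h import *
M0=Rotation.from_quat([.234,-.053,.971,-.007],scalar_first=True);o=bot.get_obs();M=Rotation.from_quat(o["tool_rot"],scalar_first=True)
print("bottle up",((M*M0.inv()).apply([0,0,1])).round(3),o["eef_pos"].round(4))
delta((.545,-.11,.145),(.6385,-.115,.145),(.6385,-.115,.075))
E
```

```text
bottle up [0.018 0.03  0.999] [ 0.5434 -0.0037  0.1191]
(0.545, -0.11, 0.145) slide [  -0.2 -107.5  -20.8] len 109.0
(0.6385, -0.115, 0.145) slide [-82.9 -14.2  41.1] len 94.0
(0.6385, -0.115, 0.075) slide [30.4  4.6 62.9] len 70.0
```

Call:
send_rows([
  [0,0,-10],
  [0,-15,-21],
  [0,-40,-21],
  [0,-65,-21],
  [0,-88,-21],
  [-8,-104,-21],
  [-22,-109,-14],
  [-38,-114,-6],
], roll=[0,0,0,0,0,0,0,0], claw=[0.4,0.4,0.4,0.4,0.4,0.4,0.4,0.4])

```text
t: 24.55
eef_pos: [0.5843, -0.1136, 0.1508]
tool_rot: [0.224, -0.054, 0.973, -0.021]
contact_force: [-0.1, -0.1, -1.7]
gripper_width: 0.55
grasp_force: 52.4
```

Call:
send_rows([
  [-8,-1,5],
  [-20,-3,11],
  [-32,-5,18],
  [-42,-7,24],
  [-45,-8,26],
  [-45,-8,26],
  [-45,-8,26],
  [-45,-8,26],
], roll=[0,0,0,0,0,0,0,0], claw=[0.4,0.4,0.4,0.4,0.4,0.4,0.4,0.4])

```text
t: 25.22
eef_pos: [0.6366, -0.1139, 0.1475]
tool_rot: [0.225, -0.056, 0.973, -0.021]
contact_force: [0.5, 0.1, -2.0]
gripper_width: 0.549
grasp_force: 52.4
```

```bash
python3 - <<'E'
from h import *
M0=Rotation.from_quat([.234,-.053,.971,-.007],scalar_first=True);o=bot.get_obs();M=Rotation.from_quat(o["tool_rot"],scalar_first=True)
print({k:np.round(o[k],3).tolist() for k in("t","q","eef_pos","tool_rot","contact_force","grasp_force")})
print("bottle up",((M*M0.inv()).apply([0,0,1])).round(3))
print(((M*M0.inv())).apply([-.0085,-.0008,-.0648]).round(4))
delta((.6385,-.115,.075))
E
```

```text
{'t': 25.217, 'q': [0.411, 0.381, -0.381, 2.042, 0.392, 0.307, 1.423], 'eef_pos': [0.637, -0.114, 0.148], 'tool_rot': [0.225, -0.056, 0.973, -0.021], 'contact_force': [0.528, 0.14, -1.987], 'grasp_force': 52.439}
bottle up [0.018 0.029 0.999]
[-0.0096 -0.0026 -0.0646]
(0.6385, -0.115, 0.075) slide [30.   3.4 66. ] len 73.0
```

Call:
send_rows([
  [4,0,8],
  [9,1,20],
  [14,1,32],
  [19,2,42],
  [23,3,50],
  [25,3,55],
  [25,3,55],
  [25,3,55],
], roll=[0,0,0,0,0,0,0,0], claw=[0.4,0.4,0.4,0.4,0.4,0.4,0.4,0.4])

```text
t: 25.88
eef_pos: [0.6387, -0.1148, 0.0868]
tool_rot: [0.225, -0.056, 0.973, -0.02]
contact_force: [-0.1, 0.3, -1.2]
gripper_width: 0.55
grasp_force: 52.4
```

```bash
python3 - <<'E'
from h import *
M0=Rotation.from_quat([.234,-.053,.971,-.007],scalar_first=True);o=bot.get_obs();M=Rotation.from_quat(o["tool_rot"],scalar_first=True)
print({k:np.round(o[k],3).tolist() for k in("t","q","eef_pos","tool_rot","contact_force","grasp_force")})
print("bottle up",((M*M0.inv()).apply([0,0,1])).round(3))
delta((.6385,-.115,.070),(.6385,-.115,.065))
E
```

```text
{'t': 25.883, 'q': [0.318, 0.473, -0.272, 2.077, 0.554, 0.176, 1.262], 'eef_pos': [0.639, -0.115, 0.087], 'tool_rot': [0.225, -0.056, 0.973, -0.02], 'contact_force': [-0.116, 0.295, -1.205], 'grasp_force': 52.409}
bottle up [0.017 0.028 0.999]
(0.6385, -0.115, 0.07) slide [ 7.5  1.  15. ] len 17.0
(0.6385, -0.115, 0.065) slide [2.2 0.3 4.5] len 5.0
```

Call:
send_rows([
  [-10,-1,5],
  [-22,-2,11],
  [-33,-4,17],
  [-42,-5,22],
  [-40,-5,28],
  [-37,-4,34],
  [-36,-4,37],
  [-36,-4,37],
], roll=[0,0,0,0,0,0,0,0], claw=[0.4,0.4,0.4,0.4,0.4,0.4,0.4,0.4])

```text
t: 26.55
eef_pos: [0.6863, -0.1151, 0.0683]
tool_rot: [0.224, -0.056, 0.973, -0.021]
contact_force: [-0.3, 0.9, -2.8]
gripper_width: 0.552
grasp_force: 52.4
```

```bash
python3 - <<'E'
from h import *
M0=Rotation.from_quat([.234,-.053,.971,-.007],scalar_first=True);o=bot.get_obs();M=Rotation.from_quat(o["tool_rot"],scalar_first=True)
print({k:np.round(o[k],3).tolist() for k in("t","q","eef_pos","tool_rot","contact_force","grasp_force")})
print("bottle up",((M*M0.inv()).apply([0,0,1])).round(3))
p=o["eef_pos"];delta((p[0],p[1],.066),(p[0],p[1],.0635))
E
```

```text
{'t': 26.55, 'q': [0.295, 0.559, -0.264, 1.974, 0.58, 0.201, 1.241], 'eef_pos': [0.686, -0.115, 0.068], 'tool_rot': [0.224, -0.056, 0.973, -0.021], 'contact_force': [-0.316, 0.922, -2.784], 'grasp_force': 52.413}
bottle up [0.02  0.029 0.999]
(np.float64(0.6863331962394725), np.float64(-0.11511549748898564), 0.066) slide [1.  0.2 2.1] len 2.0
(np.float64(0.6863331962394725), np.float64(-0.11511549748898564), 0.0635) slide [1.1 0.2 2.2] len 3.0
```

Call:
send_rows([
  [0.3,0,0.7],
  [0.6,0,1.4],
  [1,0,2.1],
  [1.3,0,2.7],
  [1.5,0,3.2],
  [1.5,0,3.2],
  [1.5,0,3.2],
  [1.5,0,3.2],
], roll=[0,0,0,0,0,0,0,0], claw=[0.4,0.4,0.4,0.4,0.4,0.4,0.4,0.4])

```text
t: 27.22
eef_pos: [0.6883, -0.1154, 0.0668]
tool_rot: [0.225, -0.056, 0.972, -0.021]
contact_force: [0.5, -0.9, -2.0]
gripper_width: 0.548
grasp_force: 52.4
```

Call:
send_rows([
  [0.3,0,0.6],
  [0.6,0,1.2],
  [0.8,0,1.7],
  [1,0,2.2],
  [1.2,0,2.6],
  [1.2,0,2.6],
  [1.2,0,2.6],
  [1.2,0,2.6],
], roll=[0,0,0,0,0,0,0,0], claw=[0.4,0.4,0.4,0.4,0.4,0.4,0.4,0.4])

```text
t: 27.88
eef_pos: [0.6893, -0.1154, 0.0654]
tool_rot: [0.227, -0.056, 0.972, -0.021]
contact_force: [-4.9, 0.3, 8.2]
gripper_width: 0.554
grasp_force: 54.0
```

Contact at 8 N. I'm easing the grip, opening, and backing out along the tool axis.

Call:
send_rows([
  [0,0,0],
  [0,0,0],
  [0,0,0],
  [0,0,0],
  [0,0,0],
  [0,0,0],
  [0,0,0],
  [0,0,0],
], roll=[0,0,0,0,0,0,0,0], claw=[0.54,0.56,0.58,0.6,0.63,0.67,0.72,0.76], force=25)

```text
t: 28.55
eef_pos: [0.6884, -0.1154, 0.0637]
tool_rot: [0.225, -0.056, 0.972, -0.02]
contact_force: [0.9, -0.1, -0.1]
gripper_width: 0.759
grasp_force: 0.0
```

Call:
send_rows([
  [0,0,-4],
  [0,0,-14],
  [0,0,-32],
  [0,0,-58],
  [0,0,-90],
  [0,0,-125],
  [0,0,-165],
  [0,0,-205],
], roll=[0,0,0,0,0,0,0,0], claw=[0.76,0.76,0.76,0.76,0.76,0.76,0.76,0.76])

```text
t: 29.22
eef_pos: [0.5964, -0.112, 0.2493]
tool_rot: [0.225, -0.056, 0.973, -0.021]
contact_force: [-0.1, -1.3, 1.1]
gripper_width: 0.764
grasp_force: 0.0
```

```bash
python3 - <<'E'
from h import *
o=bot.get_obs();print({k:np.round(o[k],3).tolist() for k in("t","q","eef_pos","tool_rot")})
S=bot.read_camera("scene");m=bot.camera_model("scene");T=bot.read_camera("top");mt=bot.camera_model("top")
d=lambda I:(I.max(2)<75).astype(np.uint8)
for n,I,M in(("s",S,m),("t",T,mt)):
    pr=proj(M,[.679,-.118,.122]);print(n,pr,blob(d(I),pr,8))
a=blob(d(S),proj(m,[.679,-.118,.122]),8);b=blob(d(T),proj(mt,[.679,-.118,.122]),8)
if a and b: print(tri([(m,a[0]),(mt,b[0])]))
cv2.imwrite("pics/t7.png",T[:,:,::-1]);cv2.imwrite("pics/s7.png",S[:,:,::-1])
E
```

```text
{'t': 29.217, 'q': [0.709, 0.211, -0.683, 2.019, 0.242, 0.511, 1.569], 'eef_pos': [0.596, -0.112, 0.249], 'tool_rot': [0.225, -0.056, 0.973, -0.021]}
s [286.72289462 256.36089241] (array([287.17391304, 258.04347826]), array([285, 255,   5,   6,  23], dtype=int32))
t [290.71152173 133.86215931] (array([289.78125, 134.09375]), array([287, 131,   7,   7,  32], dtype=int32))
(array([ 0.6803419 , -0.11634402,  0.11437749]), [np.float64(0.6), np.float64(0.6)])
```

The bottle stands on the table at (0.680, -0.116). Next I reduce the lean by pushing inwards, with joint 6 at its lower limit, over clear table.

Call:
send_rows([
  [27,3,-13],
  [54,6,-26],
  [81,9,-39],
  [108,12,-52],
  [135,15,-65],
  [162,18,-78],
  [189,21,-91],
  [216,24,-104],
], roll=[0,0,0,0,0,0,0,0], claw=[0.78,0.78,0.78,0.78,0.78,0.78,0.78,0.78])

```text
t: 29.98
eef_pos: [0.3557, -0.1119, 0.246]
tool_rot: [0.225, -0.056, 0.972, -0.02]
contact_force: [-76.4, 10.9, -80.6]
gripper_width: 0.783
grasp_force: 0.0
```

```bash
python3 - <<'E'
from h import *
o=bot.get_obs();print({k:np.round(o[k],3).tolist() for k in("t","q","eef_pos","tool_rot")})
print(Rotation.from_quat(o["tool_rot"],scalar_first=True).as_matrix().round(3))
E
```

```text
{'t': 29.983, 'q': [0.958, -0.291, -0.582, 2.436, -0.57, 0.58, 2.471], 'eef_pos': [0.356, -0.112, 0.246], 'tool_rot': [0.225, -0.056, 0.972, -0.02]}
[[-0.892 -0.1    0.44 ]
 [-0.119  0.993 -0.014]
 [-0.436 -0.065 -0.898]]
```

A large wrist force appeared near the folded-arm limit, so I'm backing outwards straight away.

Call:
send_rows([
  [-6,0,3],
  [-16,-1,8],
  [-30,-2,14],
  [-48,-4,23],
  [-66,-6,32],
  [-84,-8,41],
  [-96,-10,47],
  [-100,-11,49],
], roll=[0,0,0,0,0,0,0,0], claw=[0.78,0.78,0.78,0.78,0.78,0.78,0.78,0.78])

```text
t: 30.65
eef_pos: [0.4709, -0.1118, 0.2463]
tool_rot: [0.226, -0.056, 0.972, -0.02]
contact_force: [-0.2, -0.3, 0.5]
gripper_width: 0.783
grasp_force: 0.0
```

```bash
python3 - <<'E'
from h import *
o=bot.get_obs();print({k:np.round(o[k],3).tolist() for k in("t","q","eef_pos","tool_rot","contact_force")})
S=bot.read_camera("scene");cv2.imwrite("pics/s8.png",cv2.resize(S,(800,600))[:,:,::-1])
E
```

```text
{'t': 30.65, 'q': [1.056, -0.027, -0.873, 2.248, -0.192, 0.464, 2.017], 'eef_pos': [0.471, -0.112, 0.246], 'tool_rot': [0.226, -0.056, 0.972, -0.02], 'contact_force': [-0.249, -0.344, 0.503]}
```

View pics/s8.png

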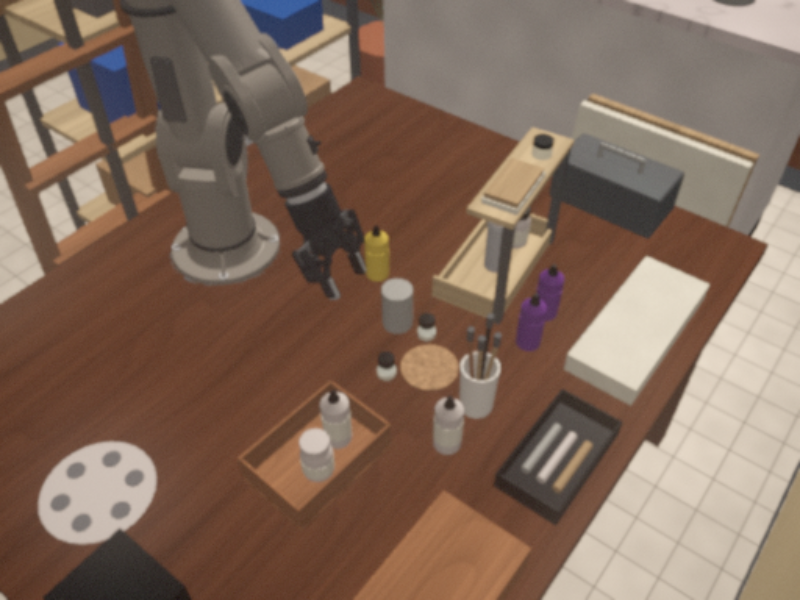

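The scene is intact: the used bottle is in the crate at (335,418), the full one stands on the table at (449,425), and the bystanders haven't moved. The force was the arm folding on itself. For a gentler change of lean I'll push down in the free spot near (0.445, -0.105), where joint 6 saturates without folding the arm.

Call:
send_rows([
  [13,3,20],
  [26,6,40],
  [39,8,60],
  [52,11,80],
  [65,14,100],
  [78,16,120],
  [91,19,140],
  [104,22,158],
], roll=[0,0,0,0,0,0,0,0], claw=[0.7,0.7,0.7,0.7,0.7,0.7,0.7,0.7])

```text
t: 31.37
eef_pos: [0.4203, -0.1061, 0.0827]
tool_rot: [0.163, -0.071, 0.984, -0.02]
contact_force: [-1.6, -0.5, -3.1]
gripper_width: 0.697
grasp_force: 0.0
```

```bash
python3 - <<'E'
from h import *
o=bot.get_obs();print({k:np.round(o[k],3).tolist() for k in("t","q","eef_pos","tool_rot","contact_force")})
print(Rotation.from_quat(o["tool_rot"],scalar_first=True).as_matrix().round(3))
p=o["eef_pos"];delta((.445,-.105,.05))
E
```

```text
{'t': 31.367, 'q': [1.016, 0.364, -0.992, 2.418, 1.035, 0.331, 0.861], 'eef_pos': [0.42, -0.106, 0.083], 'tool_rot': [0.163, -0.071, 0.984, -0.02], 'contact_force': [-1.577, -0.488, -3.111]}
[[-0.937 -0.133  0.324]
 [-0.146  0.989 -0.015]
 [-0.318 -0.062 -0.946]]
(0.445, -0.105, 0.05) slide [-12.9  -0.2  38.9] len 41.0
```

Call:
send_rows([
  [5,0,10],
  [10,0,20],
  [15,0,28],
  [18,0,36],
  [20,0,44],
  [20,0,46],
  [20,0,46],
  [20,0,46],
], roll=[0,0,0,0,0,0,0,0], claw=[0.7,0.7,0.7,0.7,0.7,0.7,0.7,0.7])

```text
t: 32.03
eef_pos: [0.4154, -0.1088, 0.0309]
tool_rot: [0.161, -0.069, 0.984, -0.016]
contact_force: [-0.6, 0.8, -0.6]
gripper_width: 0.702
grasp_force: 0.0
```

```bash
python3 - <<'E'
from h import *
o=bot.get_obs();print({k:np.round(o[k],3).tolist() for k in("t","q","eef_pos","tool_rot","contact_force")})
M=Rotation.from_quat(o["tool_rot"],scalar_first=True).as_matrix();print(M.round(3))
z=M[:,2];g=np.array([.680,-.1165,.082]);t=g+.0187*z;print("grasp tcp",t.round(4))
delta((.46,-.106,.20),tuple(t-.17*z),tuple(t))
E
```

```text
{'t': 32.033, 'q': [1.276, 0.881, -1.408, 2.436, 1.549, 0.827, 0.499], 'eef_pos': [0.415, -0.109, 0.031], 'tool_rot': [0.161, -0.069, 0.984, -0.016], 'contact_force': [-0.579, 0.793, -0.573]}
[[-0.939 -0.132  0.318]
 [-0.142  0.99  -0.009]
 [-0.314 -0.053 -0.948]]
grasp tcp [ 0.686  -0.1167  0.0643]
(0.46, -0.106, 0.2) slide [ -95.4  -12.1 -146.2] len 175.0
(np.float64(0.6318305744631499), np.float64(-0.11520952781191797), np.float64(0.22542151555809764)) slide [-168.   -33.1   30.7] len 174.0
(np.float64(0.6859535245045546), np.float64(-0.11665949656257193), np.float64(0.0642737452681003)) slide [  0.  -0. 170.] len 170.0
```

Call:
send_rows([
  [-6,0,-20],
  [-14,-2,-42],
  [-26,-3,-64],
  [-40,-5,-86],
  [-54,-7,-108],
  [-70,-9,-126],
  [-86,-11,-140],
  [-95,-12,-146],
], roll=[0,0,0,0,0,0,0,0], claw=[0.76,0.76,0.76,0.76,0.76,0.76,0.76,0.76])

```text
t: 32.7
eef_pos: [0.4627, -0.1054, 0.2044]
tool_rot: [0.164, -0.071, 0.984, -0.02]
contact_force: [-0.2, -0.2, 0.5]
gripper_width: 0.761
grasp_force: 0.0
```

Call:
send_rows([
  [-14,-3,3],
  [-36,-7,7],
  [-62,-12,11],
  [-90,-18,16],
  [-118,-23,21],
  [-144,-28,26],
  [-162,-32,30],
  [-168,-33,31],
], roll=[0,0,0,0,0,0,0,0], claw=[0.76,0.76,0.76,0.76,0.76,0.76,0.76,0.76])

```text
t: 33.37
eef_pos: [0.6347, -0.1136, 0.2283]
tool_rot: [0.164, -0.071, 0.984, -0.017]
contact_force: [-0.8, 0.6, -1.1]
gripper_width: 0.761
grasp_force: 0.0
```

```bash
python3 - <<'E'
from h import *
m=bot.camera_model("wrist");im=bot.read_camera("wrist");o=bot.get_obs();print({k:np.round(o[k],3).tolist() for k in("t","q","eef_pos","tool_rot","contact_force")})
pr=proj(m,[.680,-.1165,.118]);b=blob((im.max(2)<75).astype(np.uint8),pr,30);print(pr,b)
if b: print("noz at z.118",plane(m,b[0],.118).round(4))
M=Rotation.from_quat(o["tool_rot"],scalar_first=True).as_matrix();z=M[:,2];t=np.array([.680,-.1165,.082])+.0187*z;delta(tuple(t))
cv2.imwrite("pics/w9.png",im[:,:,::-1])
E
```

```text
{'t': 33.417, 'q': [0.937, 0.498, -1.102, 1.85, 0.665, 0.803, 1.265], 'eef_pos': [0.634, -0.114, 0.228], 'tool_rot': [0.164, -0.071, 0.984, -0.017], 'contact_force': [0.932, -0.088, 0.82]}
[252.0351849  197.94620512] (array([250.01715686, 197.18382353]), array([240, 186,  22,  26, 408], dtype=int32))
noz at z.118 [ 0.6795 -0.1183  0.118 ]
(np.float64(0.6860617263942441), np.float64(-0.11668952484643928), np.float64(0.06431075034225853)) slide [  4.2  -0.8 171.7] len 172.0
```

Call:
send_rows([
  [2,-1,14],
  [4,-2,38],
  [4,-2,64],
  [4,-2,92],
  [4,-2,120],
  [4,-2,145],
  [4,-2,163],
  [4,-2,171],
], roll=[0,0,0,0,0,0,0,0], claw=[0.78,0.78,0.78,0.78,0.78,0.78,0.78,0.78])

```text
t: 34.08
eef_pos: [0.6808, -0.1189, 0.06]
tool_rot: [0.16, -0.07, 0.985, -0.016]
contact_force: [-0.6, -0.9, -0.6]
gripper_width: 0.782
grasp_force: 0.0
```

Call:
send_rows([
  [0,0,0],
  [0,0,0],
  [0,0,0],
  [0,0,0],
  [0,0,0],
  [0,0,0],
  [0,0,0],
  [0,0,0],
], roll=[0,0,0,0,0,0,0,0], claw=[0.72,0.64,0.58,0.52,0.46,0.4,0.4,0.4], force=50)

```text
t: 34.75
eef_pos: [0.6843, -0.1182, 0.0651]
tool_rot: [0.163, -0.07, 0.984, -0.016]
contact_force: [-3.3, 0.4, 8.0]
gripper_width: 0.553
grasp_force: 52.2
```

```bash
python3 - <<'E'
from h import *
o=bot.get_obs();print({k:np.round(o[k],4).tolist() for k in("t","q","eef_pos","tool_rot","contact_force","grasp_force","gripper_width")})
p=o["eef_pos"]
delta((p[0],p[1],p[2]+.10),(.60,-.11,p[2]+.10),(.563,.00,p[2]+.08),(.563,.00,p[2]+.012))
E
```

```text
{'t': 34.75, 'q': [0.6987, 0.7269, -0.8335, 1.8562, 0.9738, 0.6056, 1.0255], 'eef_pos': [0.6843, -0.1182, 0.0651], 'tool_rot': [0.1631, -0.07, 0.984, -0.0164], 'contact_force': [-3.2542, 0.4339, 8.0184], 'grasp_force': 52.1948, 'gripper_width': 0.5526}
(np.float64(0.6843278311151847), np.float64(-0.11824950325898695), np.float64(0.16513768407788876)) slide [-31.9  -5.5 -94.6] len 100.0
(0.6, -0.11, np.float64(0.16513768407788876)) slide [ 77.8  19.3 -27.3] len 85.0
(0.563, 0.0, np.float64(0.14513768407788874)) slide [ 25.3 114.9   5.9] len 118.0
(0.563, 0.0, np.float64(0.07713768407788875)) slide [21.7  3.7 64.3] len 68.0
```

Regripped, with joint 6 now at 0.61, well clear of its limit. I'm lifting and routing around the pot to the mat.

Call:
send_rows([
  [-2,0,-6],
  [-6,-1,-18],
  [-11,-2,-34],
  [-17,-3,-52],
  [-23,-4,-70],
  [-28,-5,-84],
  [-31,-5,-92],
  [-32,-5,-95],
], roll=[0,0,0,0,0,0,0,0], claw=[0.4,0.4,0.4,0.4,0.4,0.4,0.4,0.4])

```text
t: 35.42
eef_pos: [0.6846, -0.1184, 0.1658]
tool_rot: [0.163, -0.07, 0.984, -0.017]
contact_force: [0.1, -0.1, -2.6]
gripper_width: 0.551
grasp_force: 51.5
```

Call:
send_rows([
  [8,2,-3],
  [24,5,-8],
  [42,9,-15],
  [62,13,-22],
  [80,17,-28],
  [95,21,-33],
  [104,23,-36],
  [106,23,-37],
], roll=[0,0,0,0,0,0,0,0], claw=[0.4,0.4,0.4,0.4,0.4,0.4,0.4,0.4])

```text
t: 36.08
eef_pos: [0.5666, -0.1103, 0.1625]
tool_rot: [0.16, -0.07, 0.984, -0.017]
contact_force: [0.2, -0.5, -2.6]
gripper_width: 0.553
grasp_force: 51.4
```

Call:
send_rows([
  [0,8,1],
  [0,25,3],
  [-1,45,6],
  [-1,65,9],
  [-2,85,12],
  [-2,100,14],
  [-2,109,15],
  [-2,111,15],
], roll=[0,0,0,0,0,0,0,0], claw=[0.4,0.4,0.4,0.4,0.4,0.4,0.4,0.4])

```text
t: 36.75
eef_pos: [0.5621, 0.0033, 0.1443]
tool_rot: [0.162, -0.072, 0.984, -0.015]
contact_force: [0.2, 0.3, -1.4]
gripper_width: 0.553
grasp_force: 51.5
```

```bash
python3 - <<'E'
from h import *
o=bot.get_obs();print({k:np.round(o[k],4).tolist() for k in("t","q","eef_pos","tool_rot","contact_force","grasp_force","gripper_width")})
delta((.5625,.0005,.0721),(.5625,.0005,.0691))
E
```

```text
{'t': 36.75, 'q': [0.6848, 0.4375, -0.9971, 2.1095, 0.8337, 0.606, 0.8507], 'eef_pos': [0.5621, 0.0033, 0.1443], 'tool_rot': [0.1624, -0.0718, 0.984, -0.015], 'contact_force': [0.2265, 0.2909, -1.4159], 'grasp_force': 51.4643, 'gripper_width': 0.5528}
(0.5625, 0.0005, 0.0721) slide [23.   1.  68.5] len 72.0
(0.5625, 0.0005, 0.0691) slide [1.  0.2 2.8] len 3.0
```

Call:
send_rows([
  [3,0,8],
  [8,0,22],
  [12,1,36],
  [16,1,49],
  [19,1,58],
  [22,1,65],
  [23,1,69],
  [23,1,69],
], roll=[0,0,0,0,0,0,0,0], claw=[0.4,0.4,0.4,0.4,0.4,0.4,0.4,0.4])

```text
t: 37.42
eef_pos: [0.562, -0.0033, 0.0706]
tool_rot: [0.161, -0.07, 0.984, -0.016]
contact_force: [-0.2, -0.1, -2.6]
gripper_width: 0.553
grasp_force: 51.5
```

```bash
python3 - <<'E'
from h import *
o=bot.get_obs();print({k:np.round(o[k],4).tolist() for k in("t","q","eef_pos","tool_rot","contact_force","grasp_force")})
m=bot.camera_model("scene");S=bot.read_camera("scene");pr=proj(m,[.5575,.001,.129]);print(pr,blob((S.max(2)<75).astype(np.uint8),pr,8))
cv2.imwrite("pics/s10.png",cv2.resize(S[160:280,210:370],(800,600),interpolation=cv2.INTER_CUBIC)[:,:,::-1])
E
```

```text
{'t': 37.4167, 'q': [0.5427, 0.5319, -0.8227, 2.1606, 1.0815, 0.4975, 0.6206], 'eef_pos': [0.562, -0.0033, 0.0706], 'tool_rot': [0.1614, -0.0697, 0.9843, -0.0161], 'contact_force': [-0.1694, -0.1071, -2.5731], 'grasp_force': 51.4681}
[275.83317032 205.53008626] (array([273.26589595, 202.71098266]), array([267, 197,  16,  16, 173], dtype=int32))
```

Call:
send_rows([
  [0,2,0],
  [0,3,0],
  [0.3,3,0.8],
  [0.5,3,1.5],
  [0.7,3,2.2],
  [0.9,3,2.8],
  [0.9,3,2.8],
  [0.9,3,2.8],
], roll=[0,0,0,0,0,0,0,0], claw=[0.4,0.4,0.4,0.4,0.4,0.4,0.4,0.4])

```text
t: 38.13
eef_pos: [0.5622, -0.0004, 0.069]
tool_rot: [0.163, -0.07, 0.984, -0.016]
contact_force: [-2.0, -0.1, 5.6]
gripper_width: 0.551
grasp_force: 52.5
```

Contact on the cork at the expected height. Releasing slowly and backing out along the tool axis.

Call:
send_rows([
  [0,0,0],
  [0,0,0],
  [0,0,0],
  [0,0,0],
  [0,0,0],
  [0,0,0],
  [0,0,0],
  [0,0,0],
], roll=[0,0,0,0,0,0,0,0], claw=[0.54,0.56,0.58,0.6,0.63,0.67,0.72,0.76], force=25)

```text
t: 38.8
eef_pos: [0.5615, -0.0003, 0.0683]
tool_rot: [0.162, -0.07, 0.984, -0.016]
contact_force: [0.1, 0.2, 0.7]
gripper_width: 0.756
grasp_force: 0.0
```

Call:
send_rows([
  [0,0,-4],
  [0,0,-14],
  [0,0,-32],
  [0,0,-56],
  [0,0,-84],
  [0,0,-114],
  [0,0,-145],
  [0,0,-170],
], roll=[0,0,0,0,0,0,0,0], claw=[0.76,0.76,0.76,0.76,0.76,0.76,0.76,0.76])

```text
t: 39.47
eef_pos: [0.5064, 0.0021, 0.2309]
tool_rot: [0.162, -0.071, 0.984, -0.016]
contact_force: [-0.6, -0.5, 1.3]
gripper_width: 0.761
grasp_force: 0.0
```

Call:
send_rows([
  [0,0,-15],
  [0,0,-30],
  [0,0,-40],
  [0,0,-40],
  [0,0,-40],
  [0,0,-40],
  [0,0,-40],
  [0,0,-40],
], roll=[0,0,0,0,0,0,0,0], claw=[0.76,0.76,0.76,0.76,0.76,0.76,0.76,0.76])

```text
t: 40.13
eef_pos: [0.4939, 0.0019, 0.2666]
tool_rot: [0.161, -0.07, 0.984, -0.016]
contact_force: [0.2, -0.2, 0.4]
gripper_width: 0.754
grasp_force: 0.0
```

```bash
python3 - <<'E'
from h import *
o=bot.get_obs();print({k:np.round(o[k],3).tolist() for k in("t","eef_pos","contact_force")})
m=bot.camera_model("scene");S=bot.read_camera("scene")
m2=bot.camera_model("wrist");W=bot.read_camera("wrist")
d=lambda I:(I.max(2)<75).astype(np.uint8)
X=[.558,.001,.127];a=blob(d(S),proj(m,X),7);b=blob(d(W),proj(m2,X),25);print(a,b,proj(m,X),proj(m2,X))
if a and b: print(tri([(m,a[0]),(m2,b[0])]))
o=np.zeros((450,800,3),np.uint8);o[:,:400]=cv2.resize(S[140:320,200:360],(400,450));o[:,400:]=cv2.resize(W,(400,450))
cv2.imwrite("pics/f.png",o[:,:,::-1])
E
```

```text
{'t': 40.133, 'eef_pos': [0.494, 0.002, 0.267], 'contact_force': [0.198, -0.206, 0.373]}
(array([273.59615385, 205.28846154]), array([268, 201,  11,  10,  52], dtype=int32)) (array([251.7987013 , 193.57792208]), array([243, 184,  19,  22, 308], dtype=int32)) [275.95999118 206.10034445] [252.97745222 196.87693492]
(array([ 0.55236961, -0.00129606,  0.12913372]), [np.float64(0.8), np.float64(0.8)])
```

View pics/f.png

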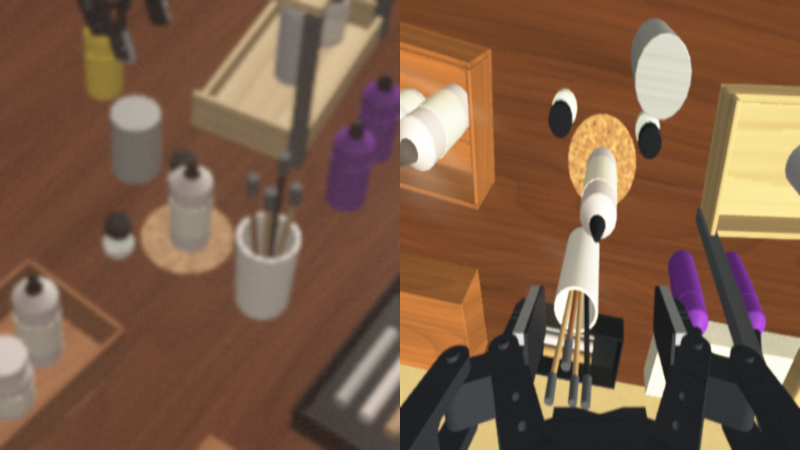

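The final view shows the full bottle upright in the middle of the cork at (190,205). The used bottle stands in the crate next to the jar, and all bystanders are in place. Handing in.

```bash
python3 -c "
from station import bot
print(bot.hand_in())"
```

```text
the job is handed in; nothing more can be done
None
```

The empty bottle stands upright in the crate next to the jar, the full one stands upright on the cork, and I handed in at about 40 s with nothing else visibly moved; one risk is a wrist force of about 111 N (limit 120 N) when the arm folded in too far, which may also have broken the 40 N pressing limit. On the way I set the full bottle down on open table to regrasp it.

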